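# Lock a telescopic stay with a linch pin

## Robot

A 6-joint arm with a two-finger parallel gripper is mounted at the origin on the work surface. World frame = base frame: x ahead of the robot, y to its left, z up, the work surface at z = 0. Lengths are in m, angles in degrees, forces in N, time in s.
With the tool pointing down it reaches from about 0.4 to 0.825 m from the base axis. Payload 7 kg.
Tool frame: the origin (TCP) lies at the very end of the fingers, on their centre line; the grasp point (between the pads) lies 19 mm behind it (ctrl.tcp_to_grasp is the distance from the TCP to the grasp point, in m); z points along the fingers, x is the direction in which the jaws open and shut, and the axes are right-handed (so a half turn about z gives the same grasp; the last joint's range is limited). The gripper opens to 88 mm and grips with 3 to 60 N. Pads are 19 mm wide; open, the fingers measure 130 mm over their backs; the gripper's body (78 mm by 193 mm) begins 47 mm behind the grasp point.
Start: joints at [90.762, 20.546, 0.682, 0, -70.136, -16.507], TCP at [0.183, 0.65, 0.227] pointing down, gripper open.
Joint ranges: [-176.03, 176.03], [-82.01, 121.73], [-58.28, 71.71], [-173.87, 95.51], [-174.79, -0.11], [-173.66, 173.66]. Speed limits (degrees/s): [136.94, 136.94, 172.46, 180, 180, 180].

## Interface

Orientations are given as [roll, pitch, yaw] about the fixed x, y, z axes, in that order (R = Rz(yaw) Ry(pitch) Rx(roll)).
In Python, from plant import sensors, vision, ticket, ctrl gives the robot as it stands. The module is installed in compiled form; this text tells all that it offers.
- The arm moves only by the tool drive_tool, never from a script. Its argument "moves" is a list of rows, each a list of 6 numbers: the shift along the tool's x, y, z in units of 0.15 m (1.0 is 0.15 m), then the turn, a rotation vector about the tool's x, y, z in units of 60 degrees (1.0 is 60 degrees). In form: [[dx, dy, dz, rx, ry, rz], ...]. A call has 1 to 8 rows; each row is the pose to reach, as a shift and turn from the pose measured when the call began, along the tool's axes at that moment; what a row does not reach only later rows make up. A row lasts 1/10 s, in which the tool goes at most 50 mm and 8.59 degrees, less where a joint would pass 70% of its speed; a pose out of reach is approached as far as the arm can. A call with a number of a shift or a turn outside -1 to 1 is refused whole. A call with a gripper value outside its range is refused whole. "fingers" is the opening, from -1 (shut) to 1 (fully open), set as the call begins (left out, the last holds). The fingers move at their own pace and stop on an object; the grip force is fixed at half the most. Time passes only in rows, so rows that repeat a pose let the fingers close. It gives the time, the measured TCP pose, the force and the opening at its end, in the units of the state.
- sensors.get_obs(): the state, without advancing time (a new reading comes with each control period).
- vision.snapshot(name): name is "scene" or "top" or "wrist"; returns a dict with "pixels" (420x560x3 uint8, red, green, blue), "fx", "fy", "cx", "cy" (pixels), "k1" (the pictures are not rectified: a ray, as slopes to the right and down, at radius r is drawn at 1 + k1 r^2 times it, then the intrinsics apply), "R" (3x3) and "t" (3): a world point X has camera coordinates R X + t. Camera axes: x right, y down, z forward; pixel columns grow to the right and rows downward; lengths in m; the calibration is good to about 2 mm. A picture is of the moment at which its call begins. There is no depth.
- ticket.close_job(): hands the job in, once; it reports no verdict.
The state is a dict: "clock": time; "joint_pos": joint angles; "qvel": joint speeds; "tau": joint torques, N m; "tool_pos": TCP position; "orientation": TCP orientation; "force": force on the tool from outside, world axes, zero at the start; "moment": the same for the moment, N m; "opening": finger opening in m.
Only numpy, scipy, OpenCV 4.12 (cv2) and the standard library are available. Lean on these libraries where they do the work, as an engineer would, in place of code of your own. Each camera call takes 0.05 s, during which the arm holds its last target.

## Task

Take the linch pin, the one with the sprung wire loop, out of the wooden block and push it down through the stay in the vice: through the slot of its tube and the cross hole of the bar inside, until its collar sits fully home on the tube, loop open and towards the tube's free end. Then swing the loop down over the tube end until it snaps shut, and let go. Feel for the hole and press gently: never push the springy stay down by more than about 8 mm (20 N), and leave the other things on the bench as they are.

Things in the scene. Friction and masses are not known exactly. Their poses are not given: they have to be found in the camera images.
- pin: Steel linch pin, about 130 g, standing at the start in one of the block's three holes. Origin: centre of the flat underside (seat face) of its round collar (26 across, 5 high); z up along the pin. The wire loop stands out on its +x side; the loop's hinge line runs along y, 8 above the origin. Below: shank 12 across, see point pin_tip. Above: square grip head, see point pin_grip.
- pin_grip (a point): Middle of the pin's square grip head, 30 above body pin's origin, same axes. The head is 16 x 16, faces square to the pin's x and y, from 5 to 45 above the pin's origin. Its y faces can be gripped with fingertips kept 18 or more above the origin, clear of the loop.
- pin_tip (a point): The pin's flat lower end, 56 below body pin's origin. It is 10 across there and widens over 10 to the 12 mm shank, which is straight for the 46 up to the collar.
- loop (a joint): Angle (rad) of the pin's sprung U-shaped wire loop. 0 = open on its stop, rising 35 degrees above the pin's +x; growing = swinging down; 1.97 = shut on its stop, 78 degrees below level. Over-centre spring: pressing down on the cross wire takes up to 12 N at first, fading to nothing at 1.05 rad; past that it snaps shut by itself and stays.
- loop_bar (a point): Middle of the loop's cross wire (on the wire's axis), 66 from the hinge line; moves with the loop. Wire 5.6 thick, straight along the pin's y for 26; the loop's two legs are 50 apart and pass either side of the tube.
- stay: Telescopic stay: level square steel tube 36 x 36, walls 5, held in the vice. Origin: centre of its lengthwise slot (30 x 13, through top and bottom wall) on the top face, about 136 above the bench; x along the tube to its free end, z up. The overhang sinks about 1 mm per 2.5 N pressed down and springs back, so pressed parts come home lower than measured at rest.
- slot (a point): The slot's centre 6 below the tube's top, at the level of the inner bar's top face. The bar (6 to 30 below the top, moved only by 15 N or more) has the 13 mm square cross hole. It lies somewhere under the slot, up to 8 mm from this point either way along the stay's x, not measured: feel or look for it. A sprung ball in it grips the pin: pushing takes 3 to 15 N, unevenly, the pin does not sink by its weight.
- tube_end (a point): Middle of the top edge of the tube's free end, 27 from the slot's centre along the stay's x. Nothing is in front of it or beneath it down to the bench.
- vice: Bench vice holding the stay, fixed. Origin on the bench under the middle of the jaws; x along the stay, the slot's centre 140 along x. Jaws 110 long, 11 lower than the tube's top, their nearer edge 85 from the slot's centre.
- block: Fixed wooden block 66 x 200 x 62 high with three upright 15 mm square holes in a row along its y at -66, 0 and +66, holding the linch pin, a bolt and a plain pin in any order, collars resting on its top. Origin: centre of its underside.
- bolt: Bystander: hexagon-headed bolt, head 24 x 8 high, 12 mm shank, in another hole of the block; origin at the underside of its head.
- clevis: Bystander: plain round-headed pin, head 20 x 4 high, 11 mm shank, in another hole of the block; origin at the underside of its head.
- sprayer: Bystander: pump spray bottle, 96 across, 230 high; origin at the centre of its foot.
- screwdriver: Bystander: screwdriver lying on the bench.
- wrench: Bystander: steel wrench lying on the bench.
- pliers: Bystander: pliers with dark red handles lying on the bench, 140 long.
- grease: Bystander: white can 72 across, 110 high; origin at its foot.
- bush: Bystander: dark steel bush, 38 across, 22 high.
- nut: Bystander: large steel hexagon nut, 40 across, 14 high.

How it is judged:
By the outcome, as a careful person would: the job done as asked, in the order asked, and still so for the second after the job is handed in, with the robot touching nothing.
It also fails if it takes over 72 s, if anything falls off the work surface, if the arm or the gripper's body presses on something with over 40 N, if the wrist force passes 120 N, or if a joint passes its speed limit or range.

## Working session

There is one attempt and no reset: what is moved stays moved. The work goes in short steps, Python scripts to look and compute and a tool call to move; the robot and the scene stay as the last step left them, time stands still between calls to the robot, and variables do not carry over. Pictures are saved under pics/ and viewed, and the job is handed in when it is done.

Besides the shell and the picture viewer there is one more tool, called after "Emit:" as a command line: name --pt "numbers of a row" for each row, then --argument value for the rest. drive_tool: Moves the arm, as the interface text tells. Shifts and turns lie within -1 to 1; 1 stands for 0.15 m of shift or 60 degrees of turn. Its arguments: {"type":"object","properties":{"moves":{"type":"array"},"fingers":{"type":"number"}},"required":["moves"]}

```bash
mkdir -p pics; ls; cat > h.py <<'E'
from plant import sensors, vision, ticket, ctrl
import numpy as np, cv2, pickle
from scipy.spatial.transform import Rotation as Ro
def snap(n,tag):
    s=vision.snapshot(n); pickle.dump(s,open(f'pics/{tag}.pkl','wb'))
    cv2.imwrite(f'pics/{tag}.png',cv2.cvtColor(s['pixels'],cv2.COLOR_RGB2BGR)); return s
def load(tag): return pickle.load(open(f'pics/{tag}.pkl','rb'))
def crop(tag,x0,y0,w,h,f,out):
    s=load(tag); im=cv2.cvtColor(s['pixels'],cv2.COLOR_RGB2BGR)[y0:y0+h,x0:x0+w]
    cv2.imwrite(f'pics/{out}.png',cv2.resize(im,None,fx=f,fy=f,interpolation=cv2.INTER_CUBIC))
def proj(s,X):
    c=np.asarray(s['R'])@np.asarray(X,float)+np.asarray(s['t']); p=c[:2]/c[2]; p=p*(1+s['k1']*(p@p))
    return np.array([s['fx']*p[0]+s['cx'],s['fy']*p[1]+s['cy']])
def ray(s,u,v):
    d=np.array([(u-s['cx'])/s['fx'],(v-s['cy'])/s['fy']]); p=d.copy()
    for _ in range(30): p=d/(1+s['k1']*(p@p))
    R=np.asarray(s['R']); return -R.T@np.asarray(s['t']), R.T@np.array([p[0],p[1],1])
def atz(s,u,v,z):
    o,d=ray(s,u,v); return o+d*(z-o[2])/d[2]
def tri(obs):
    A=np.zeros((3,3));b=np.zeros(3)
    for s,u,v in obs:
        o,d=ray(s,u,v); d=d/np.linalg.norm(d); P=np.eye(3)-np.outer(d,d); A+=P;b+=P@o
    X=np.linalg.solve(A,b); return X,[np.round(proj(s,X)-[u,v],1) for s,u,v in obs]
def obs():
    o=sensors.get_obs()
    for k in ('clock','joint_pos','tool_pos','orientation','force','moment','opening'): print(k,np.round(o[k],4))
    return o
E
python3 - <<'E'
from h import *
print(ctrl.tcp_to_grasp)
for n in ('scene','top','wrist'):
    s=snap(n,n+'0'); print(n,s['fx'],s['cx'],s['cy'],s['k1'],np.round(s['R'],3).tolist(),np.round(s['t'],3))
obs()
E
```

```text
pics
0.0188
scene 421.8105483358108 281.86964520812893 207.47562429035221 -0.029424762553457825 [[0.746, 0.666, 0.003], [0.473, -0.526, -0.707], [-0.469, 0.528, -0.707]] [-0.399 -0.201  1.39 ]
top 497.7767059901805 278.8440666269856 204.64730883486124 -0.13203728857685681 [[-0.005, -1.0, -0.001], [-0.988, 0.005, -0.152], [0.152, 0.0, -0.988]] [-0.027  0.58   1.348]
wrist 295.18393838710944 278.2525692006114 208.30045578093143 -0.03058236445096688 [[-0.272, -0.962, 0.001], [-0.919, 0.26, 0.296], [-0.285, 0.08, -0.955]] [ 0.675 -0.037  0.391]
clock 0.15
joint_pos [ 9.07605e+01  2.05821e+01  6.46400e-01 -1.43000e-02 -7.01354e+01
 -1.65076e+01]
tool_pos [0.1831 0.6493 0.2258]
orientation [-1.799926e+02 -7.210000e-02 -1.057519e+02]
force [-0.1138  0.0783 -0.3255]
moment [-0.0192 -0.0056  0.049 ]
opening 0.0878
```

View pics/scene0.png

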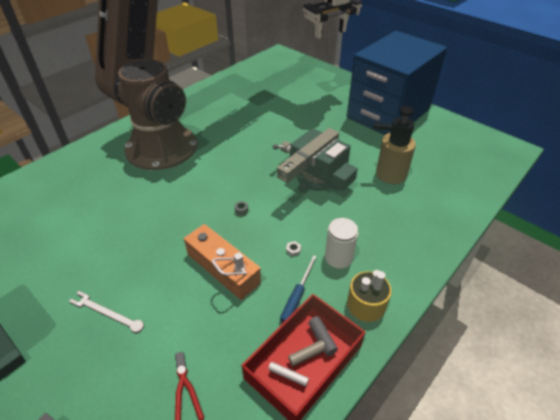

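View pics/top0.png

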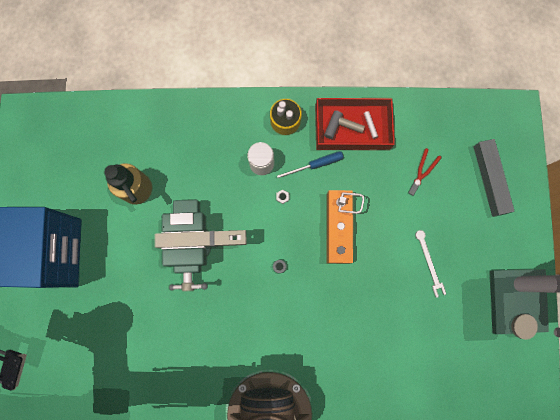

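View pics/wrist0.png

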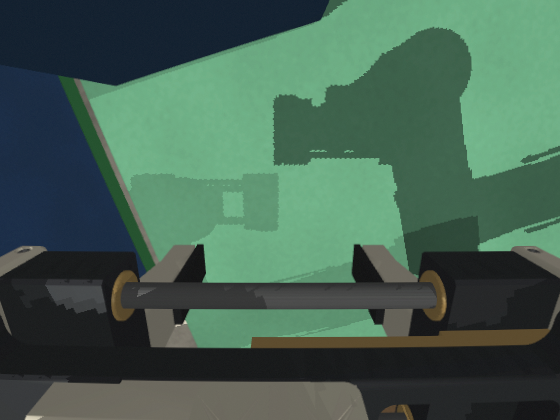

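```bash
python3 - <<'E'
from h import *
crop('top0',310,175,80,100,7,'c1'); crop('top0',140,190,130,110,6,'c2'); crop('scene0',170,210,110,100,7,'c3'); crop('scene0',260,115,110,90,7,'c4')
E
```

```text
(no output)
```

View pics/c1.png

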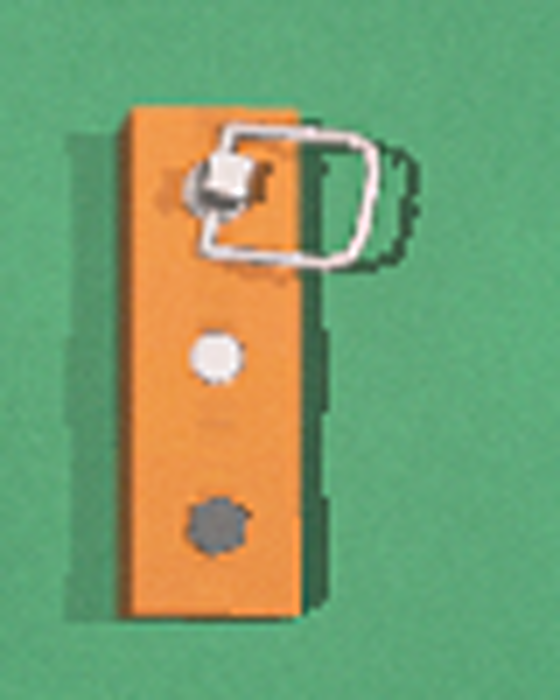

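View pics/c2.png

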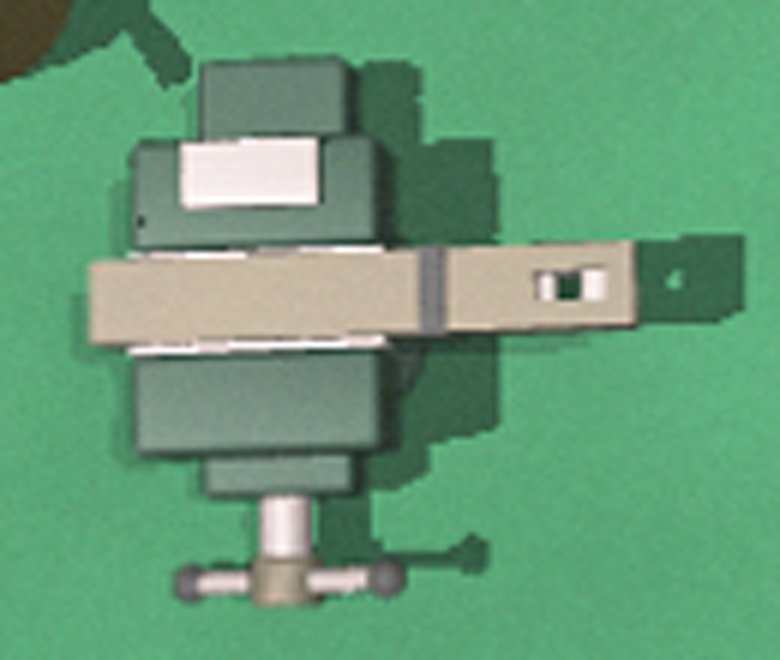

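View pics/c3.png

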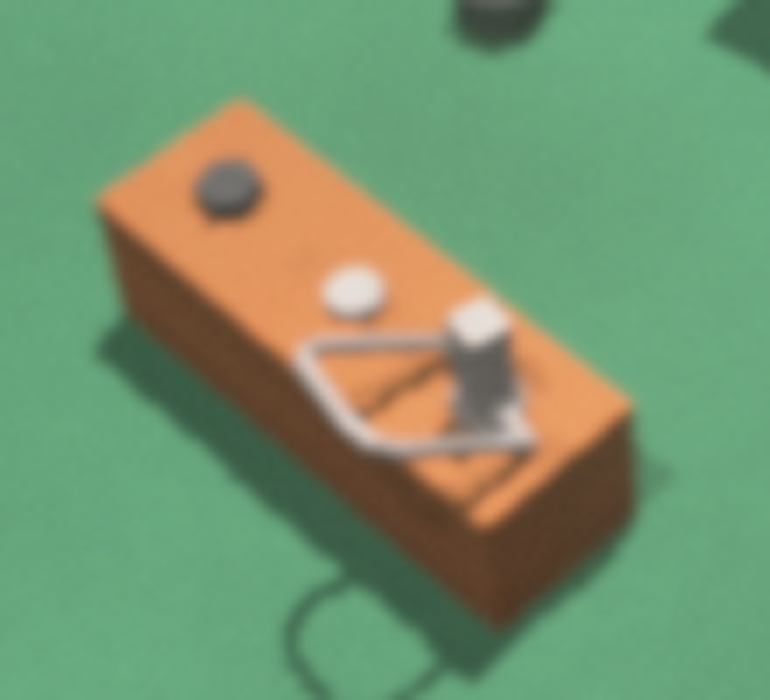

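View pics/c4.png

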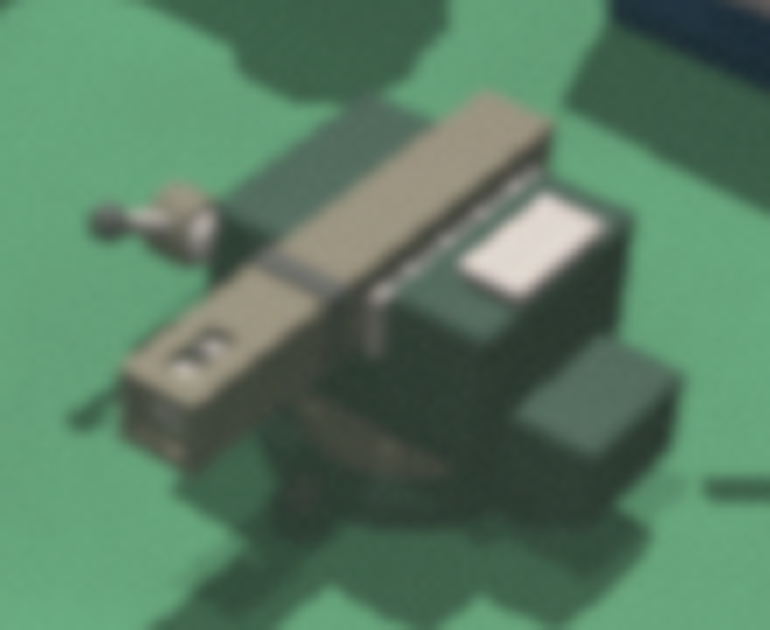

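```bash
python3 - <<'E'
from h import *
t=load('top0');s=load('scene0');w=load('wrist0')
f=lambda x,y:(310+x/7,175+y/7); g=lambda x,y:(140+x/6,190+y/6)
print('head top',atz(t,*f(230,177),.107)); print('bolt',atz(t,*f(217,527),.070),'clevis',atz(t,*f(217,357),.066))
print('head tri',tri([(t,*f(230,177)),(s,170+478/7,210+322/7)]))
for c in ((132,105),(300,110),(132,615),(302,615)): print('blk',atz(t,*f(*c),.062))
print('hole',atz(t,*g(570,285),.13)); print('end',atz(t,*g(634,242),.136),atz(t,*g(634,326),.136)); print('far',atz(t,*g(90,262),.136),atz(t,*g(90,344),.136))
for c in (540,605): print('slot',atz(t,*g(c,285),.13))
o=sensors.get_obs(); R=Ro.from_euler('xyz',o['orientation'],degrees=True).as_matrix(); 
for q in (w,):
  C=-np.array(q['R']).T@q['t']; print('cam in tool',R.T@(C-o['tool_pos']), np.round(R.T@np.array(q['R']).T,3).tolist()); print(R.round(3).tolist())
E
```

```text
head top [ 0.58127199 -0.2011433   0.107     ]
bolt [ 0.44979348 -0.19769834  0.07      ] clevis [ 0.51654856 -0.19965083  0.066     ]
head tri (array([ 0.58280182, -0.20070371,  0.10261343]), [array([-0.4, -0.3]), array([-0.6,  0.1])])
blk [ 0.6177069  -0.16870606  0.062     ]
blk [ 0.61539899 -0.23562867  0.062     ]
blk [ 0.4163331  -0.16483192  0.062     ]
blk [ 0.41573378 -0.23121663  0.062     ]
hole [0.48095876 0.08487362 0.13      ]
end [0.49896053 0.05675901 0.136     ] [0.46262678 0.05661752 0.136     ]
far [0.49093194 0.29414451 0.136     ] [0.45523527 0.29313987 0.136     ]
slot [0.48100511 0.09791169 0.13      ]
slot [0.48090179 0.06967439 0.13      ]
cam in tool [-0.00053351 -0.08105715 -0.15803189] [[1.0, -0.0, -0.001], [0.0, 0.955, 0.296], [0.001, -0.296, 0.955]]
[[-0.271, -0.962, -0.0], [-0.962, 0.271, -0.001], [0.001, -0.0, -1.0]]
```

```bash
cat >> h.py <<'E'
def rel(pos,yaw,tilt=None):
    o=sensors.get_obs(); R=Ro.from_euler('xyz',o['orientation'],degrees=True).as_matrix()
    T=Ro.from_euler('xyz',[180,0,yaw],degrees=True).as_matrix()
    d=R.T@(np.array(pos)-o['tool_pos'])/.15; r=Ro.from_matrix(R.T@T).as_rotvec()*180/np.pi/60
    print('rel',np.round(d,3),np.round(r,3),'at',np.round(o['tool_pos'],4),np.round(o['orientation'],2),'F',np.round(o['force'],2),'t',o['clock'])
E
python3 -c "
from h import *
rel((.48,.07,.25),-178.4); rel((.33,.35,.27),-140)
s=load('top0');print(atz(s,115,172,.23))"
```

```text
rel [ 3.18  -2.953 -0.157] [-1.000e-03 -1.000e-03  1.211e+00] at [0.1831 0.6493 0.2258] [-1.7999e+02 -7.0000e-02 -1.0575e+02] F [-0.11  0.08 -0.33] t 0.15
rel [ 1.655 -1.484 -0.292] [-0.    -0.001  0.571] at [0.1831 0.6493 0.2258] [-1.7999e+02 -7.0000e-02 -1.0575e+02] F [-0.11  0.08 -0.33] t 0.15
[0.63561778 0.37690603 0.23      ]
```

Emit:
drive_tool --pt "0.3 -0.28 -0.1 0 0 0.12" --pt "0.6 -0.54 -0.2 0 0 0.24" --pt "0.9 -0.81 -0.3 0 0 0.36" --pt "1.0 -0.9 -0.3 0 0 0.4" --pt "1.0 -0.9 -0.3 0 0 0.4"

```text
clock: 0.65
tool_pos: [0.2738, 0.4647, 0.2729]
orientation: [180.0, 0.0, -130.0]
force: [0.0, 0.9, 0.6]
opening: 0.0876
```

```bash
python3 -c "
from h import *
rel((.48,.07,.25),-178.4)"
```

```text
rel [ 1.134 -2.744  0.151] [0.001 0.001 0.807] at [0.2738 0.4647 0.2729] [ 1.7999e+02  4.0000e-02 -1.2996e+02] F [0.02 0.93 0.64] t 0.65
```

Emit:
drive_tool --pt "0.14 -0.33 0.0 0 0 0.12" --pt "0.28 -0.66 0 0 0 0.24" --pt "0.41 -1.0 0 0 0 0.35" --pt "0.41 -1.0 0 0 0 0.35"

```text
clock: 1.05
tool_pos: [0.3501, 0.318, 0.273]
orientation: [180.0, 0.0, -151.3]
force: [0.4, 0.7, 0.7]
opening: 0.0876
```

```bash
python3 -c "
from h import *
rel((.48,.07,.25),-178.4)"
```

```text
rel [ 0.036 -1.867  0.152] [0.001 0.    0.452] at [0.3501 0.318  0.273 ] [ 1.7997e+02  3.0000e-02 -1.5126e+02] F [0.4  0.7  0.66] t 1.05
```

Emit:
drive_tool --pt "0.0 -0.33 0.0 0 0 0.12" --pt "0.0 -0.66 0 0 0 0.24" --pt "0.02 -1.0 0.1 0 0 0.36" --pt "0.02 -1.0 0.1 0 0 0.45"

```text
clock: 1.45
tool_pos: [0.42, 0.1813, 0.2565]
orientation: [-180.0, -0.1, -178.7]
force: [0.4, 0.5, -0.1]
opening: 0.0881
```

```bash
python3 -c "
from h import *
rel((.48,.07,.24),-178.4)"
```

```text
rel [-0.384 -0.751  0.11 ] [-0.001 -0.002 -0.005] at [0.42   0.1813 0.2565] [-1.7996e+02 -1.0000e-01 -1.7872e+02] F [ 0.43  0.54 -0.12] t 1.45
```

Emit:
drive_tool --pt "-0.19 -0.37 0.11 0 0 0" --pt "-0.384 -0.751 0.11 0 0 0" --pt "-0.384 -0.751 0.11 0 0 0" --pt "-0.384 -0.751 0.11 0 0 0"

```text
clock: 1.85
tool_pos: [0.481, 0.0674, 0.2391]
orientation: [-179.9, -0.2, -178.9]
force: [-0.3, 0.9, 0.2]
opening: 0.0877
```

```bash
python3 -c "
from h import *
rel((.585,-.2,.24),170)
snap('wrist','w1');crop('w1',140,60,280,210,2.8,'w1c')"
```

```text
rel [-0.658 -1.796 -0.005] [-0.002 -0.003  0.185] at [0.481  0.0674 0.2391] [-179.89   -0.18 -178.87] F [-0.28  0.94  0.25] t 1.85
```

View pics/w1.png

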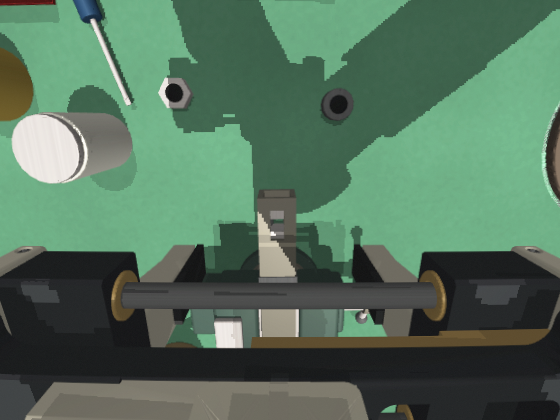

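View pics/w1c.png

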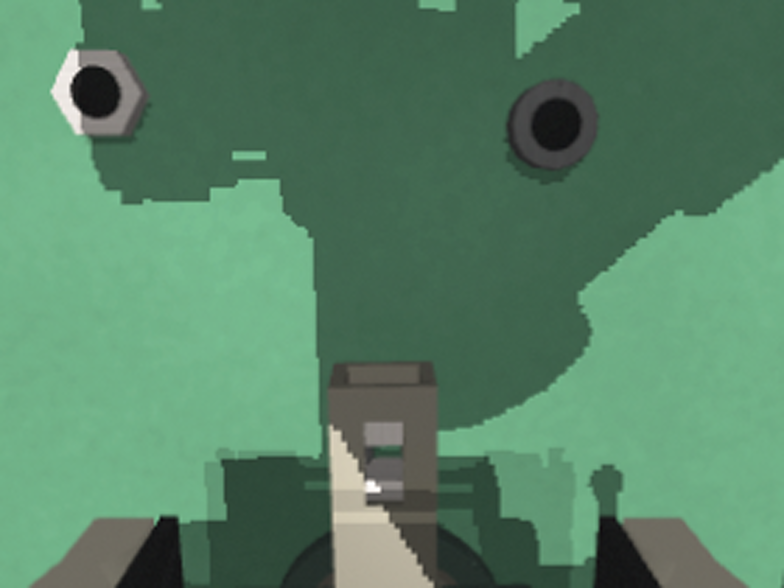

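```bash
python3 -c "
from h import *
crop('w1',250,180,56,70,11,'w1d')"
```

```text
(no output)
```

View pics/w1d.png

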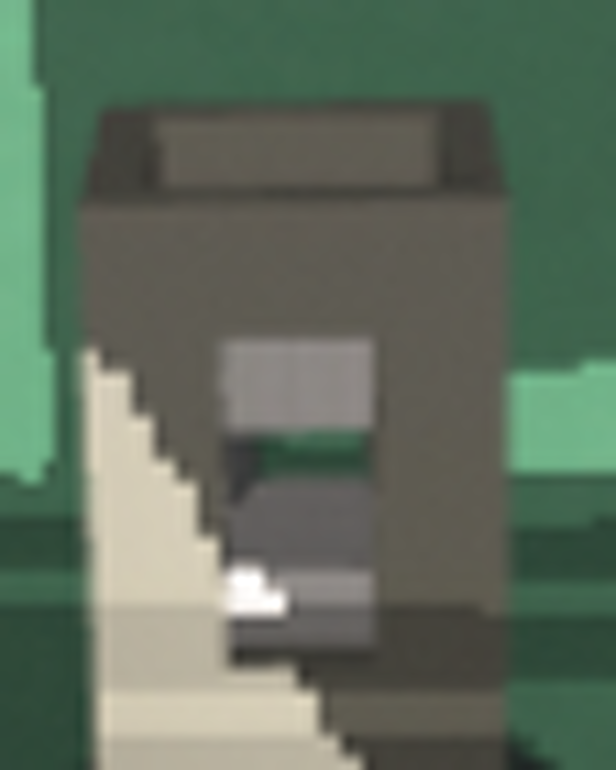

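```bash
python3 -c "
from h import *
w=load('w1');f=lambda x,y,z:atz(w,250+x/11-0.0,180+y/11,z).round(4)
print('hole near/far',f(300,432,.13),f(300,570,.13))
print('slot near/far',f(300,338,.136),f(300,655,.136),'w',f(218,400,.136),f(375,400,.136))
print('tube end',f(80,203,.136),f(508,203,.136), 'lower',f(93,650,.136),f(508,650,.136))
"
```

```text
hole near/far [0.4823 0.0813 0.13  ] [0.4821 0.0942 0.13  ]
slot near/far [0.4825 0.0708 0.136 ] [0.482  0.0997 0.136 ] w [0.4894 0.0764 0.136 ] [0.476  0.0762 0.136 ]
tube end [0.5011 0.0593 0.136 ] [0.4654 0.0586 0.136 ] lower [0.5    0.0996 0.136 ] [0.4639 0.0989 0.136 ]
```

Emit:
drive_tool --pt "-0.12 -0.3 0 0 0 0" --pt "-0.24 -0.6 0 0 0 0.05" --pt "-0.36 -0.98 0 0 0 0.1" --pt "-0.36 -0.98 0 0 0 0.15" --pt "-0.36 -0.98 0 0 0 0.18"

```text
clock: 2.4
tool_pos: [0.5378, -0.078, 0.2387]
orientation: [-179.9, -0.2, 170.1]
force: [0.1, 0.2, 0.2]
opening: 0.0876
```

```bash
python3 -c "
from h import *
rel((.585,-.2,.21),170)"
```

```text
rel [-0.45  -0.747  0.191] [-0.002 -0.003  0.002] at [ 0.5378 -0.078   0.2387] [-179.88   -0.21  170.13] F [0.05 0.19 0.19] t 2.4
```

Emit:
drive_tool --pt "-0.22 -0.36 0.1 -0.002 -0.003 0" --pt "-0.45 -0.747 0.191 -0.002 -0.003 0" --pt "-0.45 -0.747 0.191 -0.002 -0.003 0" --pt "-0.45 -0.747 0.191 -0.002 -0.003 0"

```text
clock: 2.8
tool_pos: [0.5856, -0.2018, 0.2077]
orientation: [-180.0, -0.2, 170.0]
force: [-0.1, 0.7, -1.2]
opening: 0.0875
```

```bash
python3 -c "
from h import *
rel((.585,-.2,.21),170)
snap('wrist','w2');crop('w2',180,100,200,150,4,'w2c')"
```

```text
rel [ 0.006  0.011 -0.015] [-0.001 -0.003  0.001] at [ 0.5856 -0.2018  0.2077] [-179.96   -0.2   170.05] F [-0.07  0.66 -1.24] t 2.8
```

View pics/w2.png

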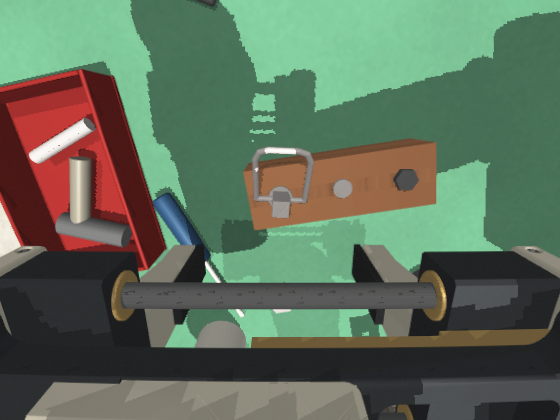

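View pics/w2c.png

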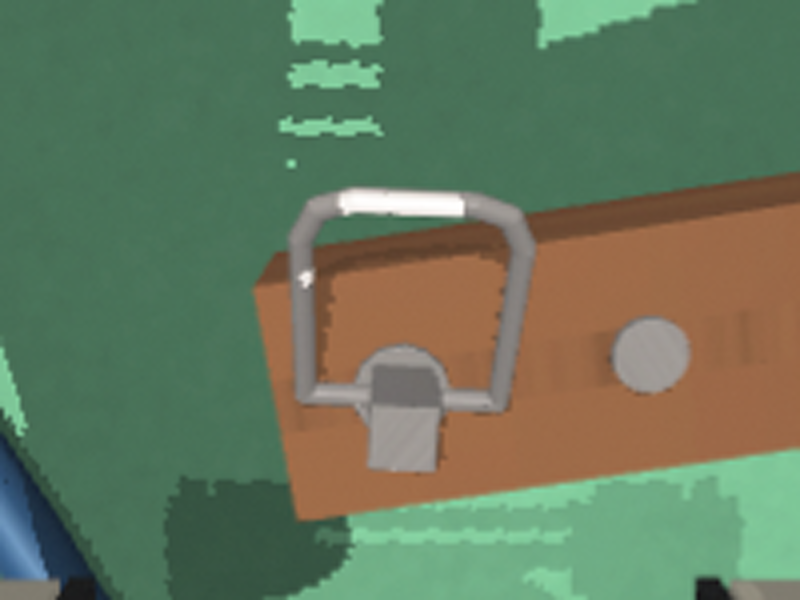

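```bash
cat > fit.py <<'E'
from h import *
from scipy.optimize import least_squares
h=66*np.cos(np.radians(35)); v=8+66*np.sin(np.radians(35))
def fitpin(s,P,UV,z,x0,free_z=False):
    P=np.array(P)/1000.; UV=np.array(UV)
    def f(q):
        R=Ro.from_euler('z',q[2]).as_matrix()
        return np.concatenate([proj(s,R@p+[q[0],q[1],q[3] if free_z else z])-u for p,u in zip(P,UV)])
    r=least_squares(f,x0+([z] if free_z else [])); print('fit',np.round(r.x[:2],4),'yaw',np.degrees(r.x[2]).round(2),r.x[3:],'res',np.round(r.fun,1)); return r.x
E
python3 - <<'E'
from fit import *
w=load('w2'); g=lambda x,y:(180+x/4,100+y/4)
P=[(8,8,45),(8,-8,45),(-8,-8,45),(-8,8,45),(0,25,8),(0,-25,8),(h,13,v),(h,-13,v)]
U=[g(370,405),g(440,405),g(437,472),g(367,469),g(303,395),g(504,405),g(340,202),g(464,207)]
fitpin(w,P,U,.062,[.58,-.2,-1.7])
fitpin(w,P[:4],U[:4],.062,[.58,-.2,-1.7])
fitpin(w,P,U,.062,[.58,-.2,-1.7],True)
E
```

```text
fit [ 0.5843 -0.1994] yaw -100.24 [] res [-0.5  0.4 -0.4  0.5  0.1  0.3  0.3  1.   0.5  0.5 -1.6 -1.9  1.2  0.1
  0.2 -1. ]
fit [ 0.5841 -0.1999] yaw -101.84 [] res [-0.1 -0.4 -0.1  0.2 -0.1 -0.   0.2  0.2]
fit [ 0.5843 -0.1993] yaw -100.24 [0.06168405] res [-0.5  0.4 -0.4  0.4  0.   0.3  0.3  1.   0.6  0.5 -1.7 -1.9  1.2  0.2
  0.2 -0.9]
```

```bash
python3 -c "
from h import *
rel((.5842,-.1996,.12),169.2);rel((.5842,-.1996,.082),169.2)"
```

```text
rel [0.006 0.004 0.59 ] [-0.    -0.003  0.014] at [ 0.5853 -0.2004  0.2084] [-1.7999e+02 -1.6000e-01  1.7006e+02] F [ 0.99 -0.1   0.92] t 2.85
rel [0.005 0.005 0.843] [-0.    -0.003  0.014] at [ 0.5853 -0.2004  0.2084] [-1.7999e+02 -1.6000e-01  1.7006e+02] F [ 0.99 -0.1   0.92] t 2.85
```

Emit:
drive_tool --pt "0.005 0.005 0.3 0 -0.003 0.014" --pt "0.005 0.005 0.5 0 -0.003 0.014" --pt "0.005 0.005 0.57 0 -0.003 0.014" --pt "0.005 0.005 0.57 0 -0.003 0.014" --pt "0.005 0.005 0.57 0 -0.003 0.014" --fingers 0.1

```text
clock: 3.35
tool_pos: [0.5857, -0.199, 0.1247]
orientation: [-180.0, 0.1, 169.3]
force: [0.9, -0.2, 0.7]
opening: 0.0535
```

```bash
python3 -c "
from h import *
rel((.5842,-.1996,.082),169.2)
snap('wrist','w3')"
```

```text
rel [ 0.009 -0.006  0.285] [-0.     0.002  0.002] at [ 0.5857 -0.199   0.1247] [-1.7997e+02  1.4000e-01  1.6932e+02] F [ 0.9  -0.15  0.69] t 3.35
```

View pics/w3.png

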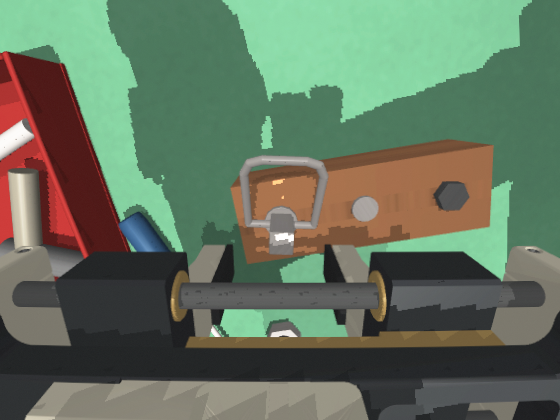

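Emit:
drive_tool --pt "0.005 -0.005 0.15 0 0.002 0" --pt "0.007 -0.006 0.28 0 0.002 0.002" --pt "0.007 -0.006 0.285 0 0.002 0.002" --pt "0.007 -0.006 0.285 0 0.002 0.002"

```text
clock: 3.8
tool_pos: [0.5856, -0.2, 0.0837]
orientation: [-180.0, 0.2, 169.2]
force: [-0.7, -1.0, 0.9]
opening: 0.0482
```

```bash
python3 -c "
from h import *
rel((.5842,-.1996,.082),169.2)
snap('wrist','w4')"
```

```text
rel [0.009 0.001 0.011] [-0.     0.003  0.   ] at [ 0.5856 -0.2     0.0837] [-1.7997e+02  1.5000e-01  1.6921e+02] F [-0.69 -0.99  0.95] t 3.8
```

View pics/w4.png

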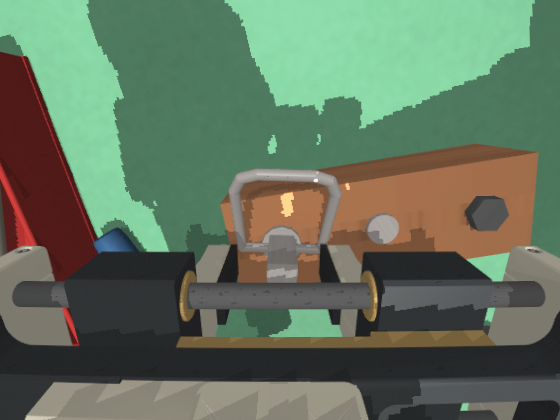

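Emit:
drive_tool --pt "0.008 0.001 0.01 0 0.002 0" --pt "0.008 0.001 0.011 0 0.002 0"

```text
clock: 4.05
tool_pos: [0.5854, -0.1997, 0.0837]
orientation: [-180.0, 0.2, 169.2]
force: [-0.4, 0.0, -0.2]
opening: 0.0484
```

Emit:
drive_tool --pt "0 0 0 0 0 0" --pt "0 0 0 0 0 0" --pt "0 0 0 0 0 0" --pt "0 0 0 0 0 0" --pt "0 0 0 0 0 0" --pt "0 0 0 0 0 0" --fingers -1

```text
clock: 4.65
tool_pos: [0.5853, -0.1997, 0.0836]
orientation: [-180.0, 0.2, 169.2]
force: [-1.2, -0.2, 0.6]
opening: 0.0155
```

```bash
python3 -c "
from h import *
rel((.5842,-.1996,.16),169.2)
"
```

```text
rel [ 0.005 -0.001 -0.509] [-0.     0.003  0.   ] at [ 0.5853 -0.1997  0.0836] [-1.7999e+02  1.7000e-01  1.6922e+02] F [-1.19 -0.19  0.57] t 4.65
```

Emit:
drive_tool --pt "0 0 -0.15 0 0 0" --pt "0 0 -0.35 0 0 0" --pt "0 0 -0.6 0 0 0" --pt "0 0 -0.85 0 0 0" --pt "0 0 -1.0 0 0 0" --pt "0 0 -1.0 0 0 0"

```text
clock: 5.25
tool_pos: [0.5866, -0.1999, 0.2376]
orientation: [180.0, 0.5, 169.2]
force: [-0.8, -0.3, -0.7]
opening: 0.0154
```

```bash
python3 -c "
from h import *
rel((.481,.0878,.24),-178.2)
snap('wrist','w5');snap('scene','s5')"
```

```text
rel [ 1.05   1.753 -0.026] [-0.001  0.009 -0.209] at [ 0.5866 -0.1999  0.2376] [180.     0.54 169.23] F [-0.79 -0.29 -0.67] t 5.25
```

View pics/w5.png

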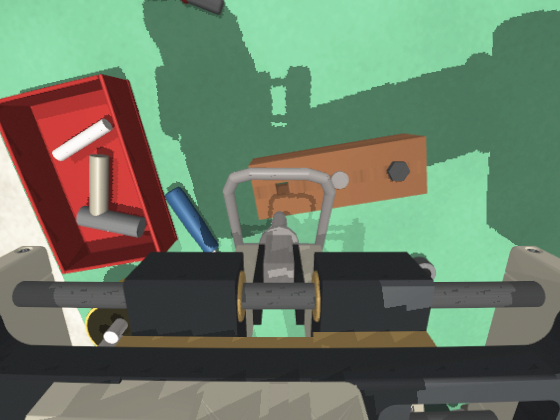

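Emit:
drive_tool --pt "0.15 0.25 -0.02 0 0 0" --pt "0.35 0.55 -0.04 0 0.005 -0.07" --pt "0.53 0.9 -0.05 0 0.009 -0.14" --pt "0.56 0.95 -0.05 0 0.009 -0.209" --pt "0.56 0.95 -0.05 0 0.009 -0.209"

```text
clock: 5.85
tool_pos: [0.5272, -0.0412, 0.2393]
orientation: [179.9, -0.5, -178.0]
force: [0.1, 0.3, -1.4]
opening: 0.0159
```

```bash
python3 -c "
from h import *
rel((.4822,.0778,.24),-178.2)"
```

```text
rel [ 0.271  0.804 -0.002] [ 0.001 -0.008  0.004] at [ 0.5272 -0.0412  0.2393] [ 179.93   -0.48 -177.96] F [ 0.15  0.35 -1.36] t 5.85
```

Emit:
drive_tool --pt "0.1 0.3 0 0 -0.008 0" --pt "0.2 0.6 -0.005 0 -0.008 0.004" --pt "0.271 0.804 -0.005 0 -0.008 0.004" --pt "0.271 0.804 -0.005 0 -0.008 0.004" --pt "0.271 0.804 -0.005 0 -0.008 0.004" --pt "0.271 0.804 -0.005 0 -0.008 0.004"

```text
clock: 6.45
tool_pos: [0.4822, 0.0771, 0.2397]
orientation: [180.0, -0.1, -178.3]
force: [0.8, 0.5, -1.6]
opening: 0.0158
```

```bash
python3 -c "
from h import *
rel((.4822,.0878,.23),-178.2)
snap('wrist','w6');snap('top','t6');snap('scene','s6')
crop('w6',180,120,200,150,4,'w6c');crop('t6',180,190,110,90,7,'t6c');crop('s6',240,100,110,100,7,'s6c')"
```

```text
rel [-0.002  0.071  0.064] [ 0.    -0.001 -0.001] at [0.4822 0.0771 0.2397] [ 1.7998e+02 -9.0000e-02 -1.7825e+02] F [ 0.81  0.53 -1.61] t 6.45
```

View pics/w6c.png

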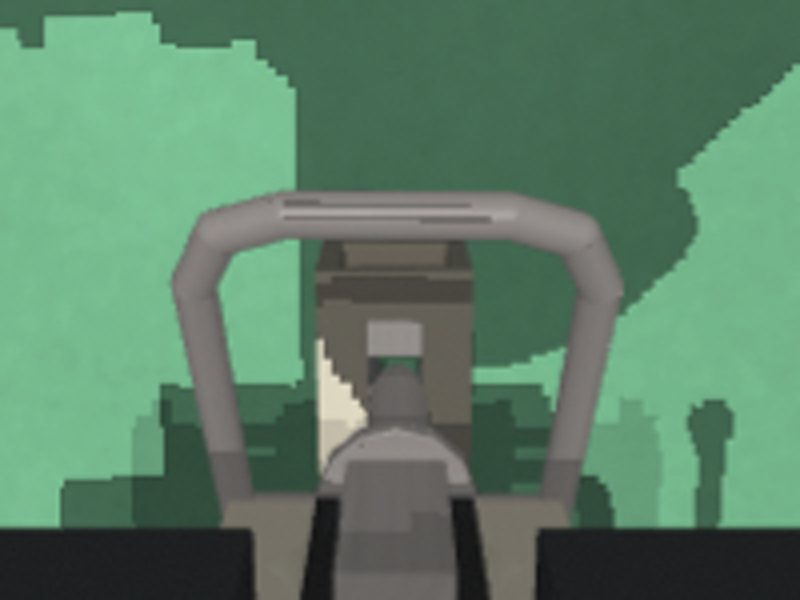

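View pics/s6c.png

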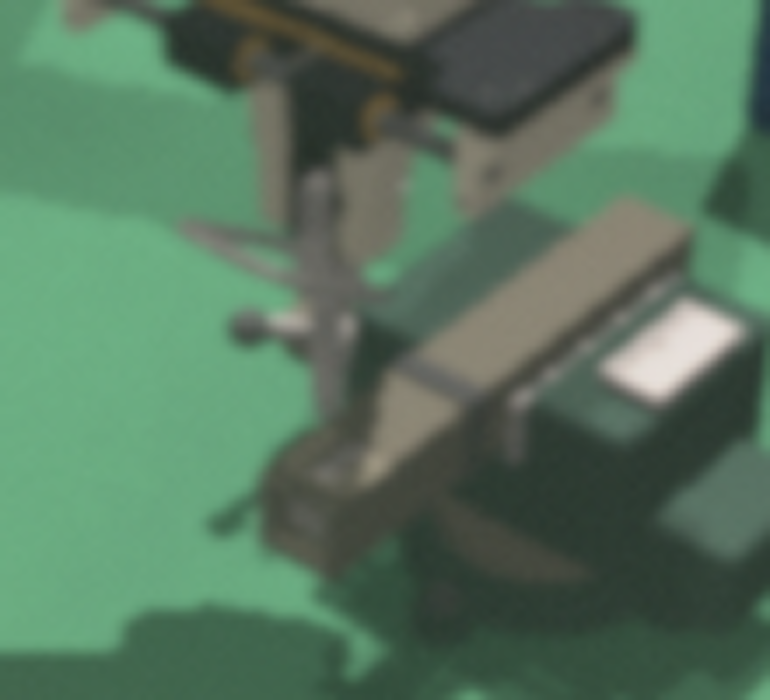

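```bash
python3 - <<'E'
from fit import *
w=load('w6'); g=lambda x,y:(180+x/4,120+y/4)
P=[(h,13,v),(h,-13,v),(5,0,-56),(13,0,5)]
U=[g(284,216),g(511,216),g(398,368),g(398,428)]
fitpin(w,P,U,.217,[.482,.077,-1.54],True)
print('hole front', atz(w,180+395/4,120+356/4,.13), 'slot front',atz(w,180+395/4,120+320/4,.136))
q=[atz(w,180+c/4,120+340/4,.136) for c in (316,472)];print('tube edges',q,(q[0]+q[1])/2)
for c in (367,423): print(atz(w,180+c/4,120+335/4,.136))
E
```

```text
fit [0.4823 0.076 ] yaw -87.82 [0.22053745] res [-0.4  0.7  0.6  0.2 -0.3 -2.   0.   0.3]
hole front [0.48246424 0.0809982  0.13      ] slot front [0.482804   0.07043928 0.136     ]
tube edges [array([0.50092765, 0.07578201, 0.136     ]), array([0.46484636, 0.07471258, 0.136     ])] [0.482887  0.0752473 0.136    ]
[0.48916092 0.07422746 0.136     ]
[0.47622706 0.07384401 0.136     ]
```

```bash
python3 -c "
from h import *
rel((.4824,.0880,.223),-178.2)"
```

```text
rel [-0.002  0.074  0.114] [ 0.001 -0.001 -0.002] at [0.4824 0.0769 0.24  ] [ 1.7996e+02 -5.0000e-02 -1.7830e+02] F [ 0.04 -0.2  -1.22] t 6.6
```

Emit:
drive_tool --pt "-0.001 0.04 0.0 0 0 -0.002" --pt "-0.001 0.074 0.05 0 0 -0.002" --pt "-0.001 0.074 0.114 0 0 -0.002" --pt "-0.001 0.074 0.114 0 0 -0.002" --pt "-0.001 0.074 0.114 0 0 -0.002"

```text
clock: 7.1
tool_pos: [0.482, 0.0879, 0.2224]
orientation: [180.0, -0.1, -178.2]
force: [0.8, -0.2, -1.4]
opening: 0.0157
```

```bash
python3 -c "
from h import *
rel((.4824,.0880,.219),-178.2)
snap('wrist','w7');crop('w7',230,150,100,80,8,'w7c');snap('scene','s7');crop('s7',260,140,60,60,10,'s7c')"
```

```text
rel [-0.003  0.001  0.023] [ 0.    -0.002  0.001] at [0.482  0.0879 0.2224] [ 1.8000e+02 -1.0000e-01 -1.7816e+02] F [ 0.77 -0.19 -1.37] t 7.1
```

View pics/w7c.png

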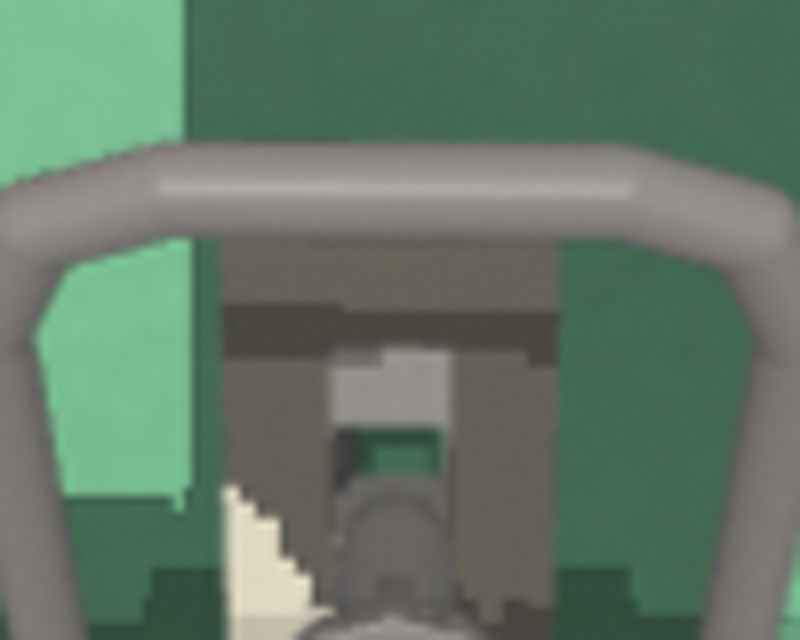

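View pics/s7c.png

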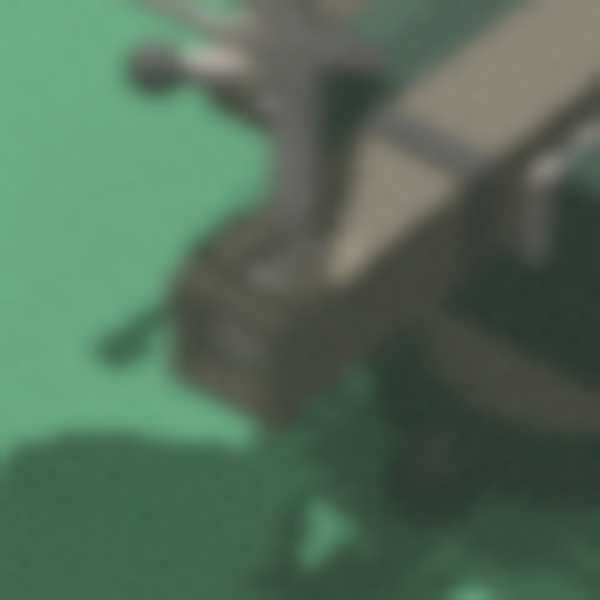

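```bash
python3 - <<'E'
from h import *
w=load('w7')
print('hole front', atz(w,230+391/8,150+428/8,.13))
for z in (.142,.1445,.146,.1475): print(z,atz(w,230+395/8,150+478/8,z), atz(w,230+395/8,150+497/8,z))
print(proj(w,[.482,.0829,.1455]))
for c in (222,556): print(atz(w,230+c/8,150+400/8,.136))
for c in (330,453): print(atz(w,230+c/8,150+400/8,.136))
E
```

```text
hole front [0.48248212 0.08125856 0.13      ]
0.142 [0.48203757 0.08325148 0.142     ] [0.4819685  0.08536682 0.142     ]
0.1445 [0.48207645 0.08246248 0.1445    ] [0.48200811 0.08455565 0.1445    ]
0.146 [0.48209978 0.08198907 0.146     ] [0.48203187 0.08406895 0.146     ]
0.1475 [0.48212311 0.08151567 0.1475    ] [0.48205563 0.08358224 0.1475    ]
[279.45560248 210.61192121]
[0.50082286 0.0769317  0.136     ]
[0.46492471 0.07581625 0.136     ]
[0.48921619 0.07657205 0.136     ]
[0.47599789 0.07616129 0.136     ]
```

Emit:
drive_tool --pt "-0.003 0.003 0.02 0 0 0" --pt "-0.003 0.003 0.04 0 0 0" --pt "-0.003 0.003 0.06 0 0 0" --pt "-0.003 0.003 0.07 0 0 0" --pt "-0.003 0.003 0.07 0 0 0"

```text
clock: 7.7
tool_pos: [0.4826, 0.0884, 0.2122]
orientation: [180.0, -0.1, -178.2]
force: [0.6, 0.0, -1.2]
opening: 0.0155
```

```bash
python3 - <<'E'
from h import *
rel((.4824,.0884,.205),-178.2)
snap('wrist','w8');crop('w8',230,150,100,80,8,'w8c')
E
```

```text
rel [ 0.001 -0.     0.048] [ 0.    -0.001  0.   ] at [0.4826 0.0884 0.2122] [ 1.7998e+02 -7.0000e-02 -1.7818e+02] F [ 0.64  0.03 -1.23] t 7.7
```

View pics/w8c.png

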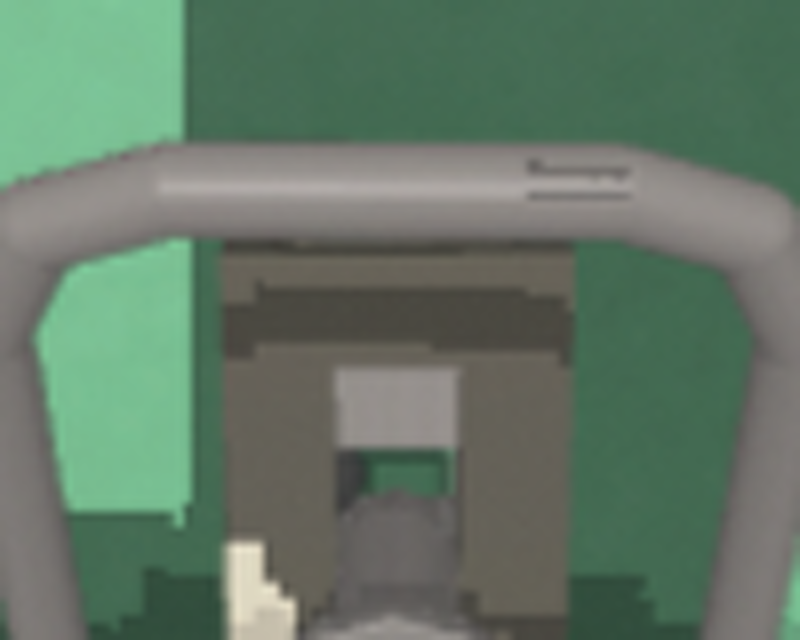

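```bash
python3 - <<'E'
from h import *
w=load('w8')
print('hole front', atz(w,230+396/8,150+450/8,.13))
for z in (.133,.1345,.1355,.137): print(z,atz(w,230+397/8,150+489/8,z))
E
```

```text
hole front [0.48269622 0.08125275 0.13      ]
0.133 [0.48249494 0.08464085 0.133     ]
0.1345 [0.48251884 0.08415919 0.1345    ]
0.1355 [0.48253477 0.08383808 0.1355    ]
0.137 [0.48255866 0.08335641 0.137     ]
```

Emit:
drive_tool --pt "0 -0.001 0.015 0 0 0" --pt "0 -0.001 0.03 0 0 0" --pt "0 -0.001 0.045 0 0 0" --pt "0 -0.001 0.06 0 0 0" --pt "0 -0.001 0.06 0 0 0"

```text
clock: 8.25
tool_pos: [0.4825, 0.0882, 0.203]
orientation: [180.0, -0.1, -178.2]
force: [-0.6, -1.1, -2.0]
opening: 0.0157
```

```bash
python3 - <<'E'
from h import *
rel((.4824,.0882,.20),-178.2)
snap('wrist','w9');crop('w9',230,150,100,80,8,'w9c')
E
```

```text
rel [0.001 0.    0.02 ] [ 0.    -0.001  0.   ] at [0.4825 0.0882 0.203 ] [ 1.7999e+02 -9.0000e-02 -1.7817e+02] F [-0.58 -1.14 -1.98] t 8.25
```

View pics/w9c.png

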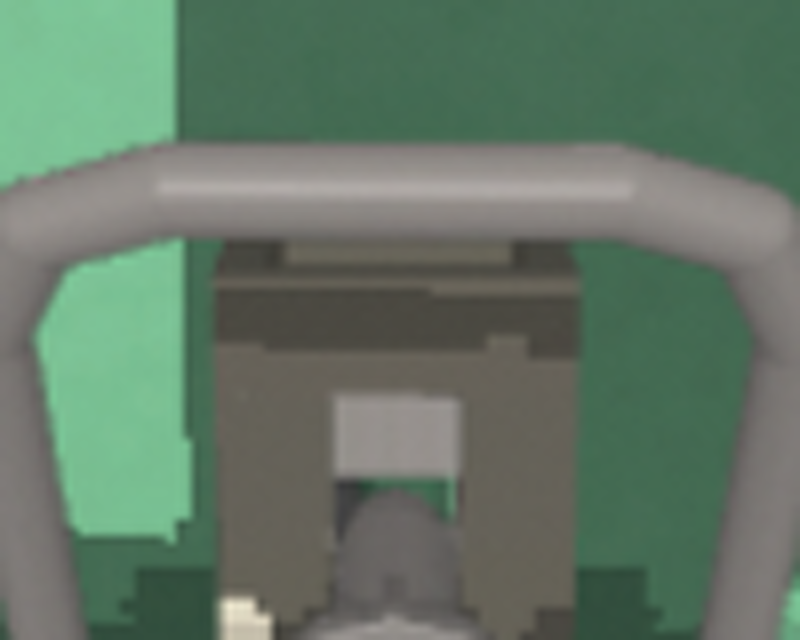

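Emit:
drive_tool --pt "0 0 0.013 0 0 0" --pt "0 0 0.026 0 0 0" --pt "0 0 0.04 0 0 0" --pt "0 0 0.04 0 0 0"

```text
clock: 8.7
tool_pos: [0.4824, 0.0881, 0.197]
orientation: [180.0, -0.1, -178.2]
force: [-1.2, 0.1, 0.9]
opening: 0.0161
```

```bash
python3 - <<'E'
from h import *
rel((.4824,.0882,.20),-178.2); print(sensors.get_obs()['moment'])
snap('wrist','w10');crop('w10',230,150,100,80,8,'w10c')
E
```

```text
rel [ 0.     0.001 -0.02 ] [ 0.    -0.002  0.   ] at [0.4824 0.0881 0.197 ] [ 1.8000e+02 -1.1000e-01 -1.7818e+02] F [-1.24  0.12  0.89] t 8.7
[-0.00071118  0.45555052 -0.03389797]
```

View pics/w10c.png

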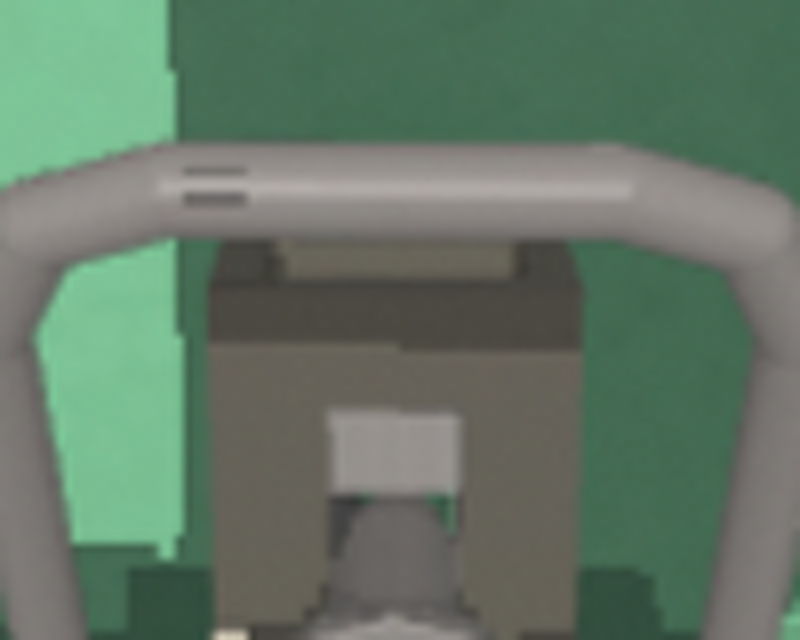

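Emit:
drive_tool --pt "-0.002 0 0.013 0 0 0" --pt "-0.002 0 0.026 0 0 0" --pt "-0.002 0 0.04 0 0 0" --pt "-0.002 0 0.04 0 0 0"

```text
clock: 9.15
tool_pos: [0.4823, 0.0879, 0.1908]
orientation: [-180.0, -0.2, -178.2]
force: [-3.7, -0.8, 3.4]
opening: 0.0157
```

```bash
python3 - <<'E'
from h import *
rel((.4824,.0882,.19),-178.2); print(sensors.get_obs()['moment'])
snap('wrist','w11');crop('w11',230,150,100,80,8,'w11c')
E
```

```text
rel [-0.001  0.002  0.005] [-0.    -0.003  0.   ] at [0.4823 0.0879 0.1908] [-1.7997e+02 -1.6000e-01 -1.7818e+02] F [-3.75 -0.78  3.44] t 9.15
[-0.40345771  1.63790281  0.0039231 ]
```

View pics/w11c.png

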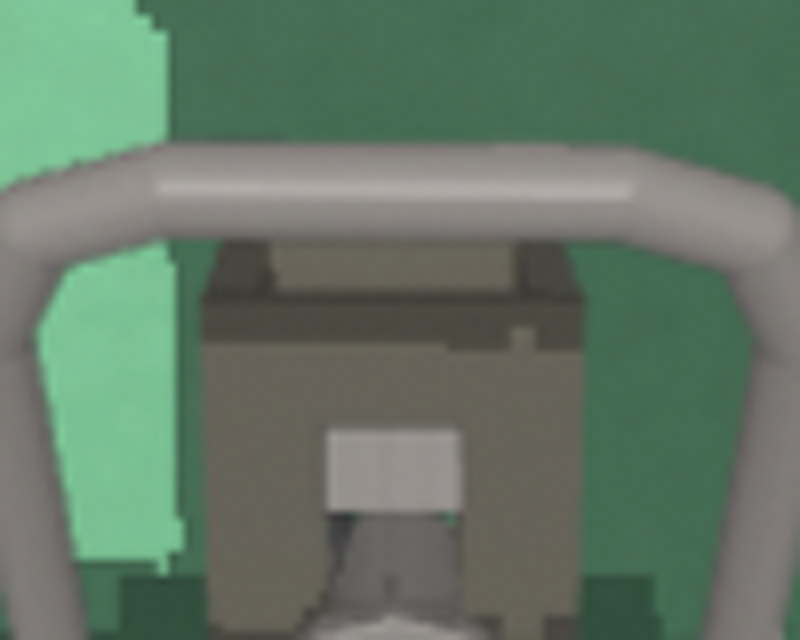

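Emit:
drive_tool --pt "-0.001 0 0.01 0 0 0" --pt "-0.001 0 0.02 0 0 0" --pt "-0.001 0 0.03 0 0 0" --pt "-0.001 0 0.04 0 0 0" --pt "-0.001 0 0.05 0 0 0"

```text
clock: 9.7
tool_pos: [0.4823, 0.0879, 0.1833]
orientation: [-180.0, -0.2, -178.2]
force: [-5.3, -1.0, 4.7]
opening: 0.0157
```

```bash
python3 - <<'E'
from h import *
rel((.4824,.0882,.18),-178.2); print(sensors.get_obs()['moment'])
E
```

```text
rel [-0.     0.002  0.022] [-0.    -0.003  0.   ] at [0.4823 0.0879 0.1833] [-1.7997e+02 -1.6000e-01 -1.7818e+02] F [-5.26 -0.98  4.66] t 9.7
[-0.32404037  2.08530802 -0.04660585]
```

Emit:
drive_tool --pt "0.003 0.001 0.01 0 0 0" --pt "0.003 0.001 0.02 0 0 0" --pt "0.003 0.001 0.03 0 0 0" --pt "0.003 0.001 0.04 0 0 0" --pt "0.003 0.001 0.05 0 0 0"

```text
clock: 10.2
tool_pos: [0.4821, 0.088, 0.176]
orientation: [-180.0, -0.1, -178.2]
force: [-3.8, -0.6, 5.7]
opening: 0.0159
```

```bash
python3 - <<'E'
from h import *
rel((.4824,.0882,.17),-178.2); print(sensors.get_obs()['moment'])
snap('wrist','w12');crop('w12',230,150,100,80,8,'w12c')
snap('scene','s12');crop('s12',250,120,80,80,8,'s12c')
E
```

```text
rel [-0.002  0.002  0.04 ] [-0.001 -0.002  0.001] at [0.4821 0.088  0.176 ] [-1.7997e+02 -1.3000e-01 -1.7817e+02] F [-3.84 -0.59  5.7 ] t 10.2
[-0.44085054  1.73743027  0.02029469]
```

View pics/w12c.png

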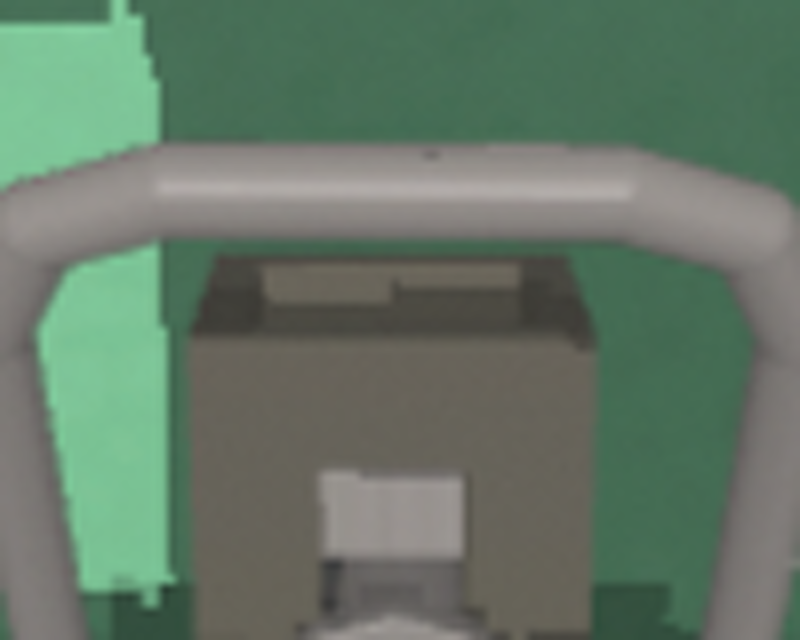

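View pics/s12c.png

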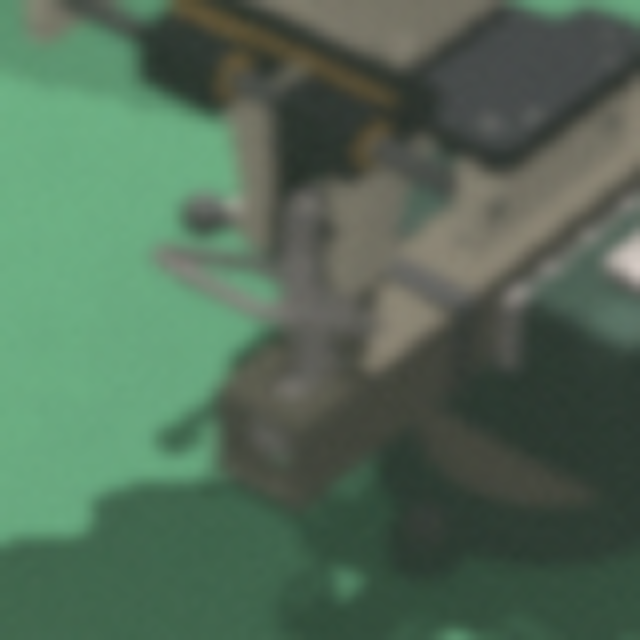

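Emit:
drive_tool --pt "0.002 0.001 0.01 0 0 0" --pt "0.002 0.001 0.02 0 0 0" --pt "0.002 0.001 0.03 0 0 0" --pt "0.002 0.001 0.04 0 0 0" --pt "0.002 0.001 0.05 0 0 0"

```text
clock: 10.8
tool_pos: [0.482, 0.088, 0.1685]
orientation: [-180.0, -0.1, -178.2]
force: [-3.7, -1.3, 6.3]
opening: 0.0157
```

Emit:
drive_tool --pt "0.001 0.001 0.01 0 0 0" --pt "0.001 0.001 0.02 0 0 0" --pt "0.001 0.001 0.03 0 0 0" --pt "0.001 0.001 0.04 0 0 0" --pt "0.001 0.001 0.05 0 0 0"

```text
clock: 11.3
tool_pos: [0.4819, 0.0881, 0.161]
orientation: [-179.9, -0.1, -178.2]
force: [-4.9, -2.4, 6.5]
opening: 0.016
```

Emit:
drive_tool --pt "0.002 0 0.01 0 0 0" --pt "0.002 0 0.02 0 0 0" --pt "0.002 0 0.03 0 0 0"

```text
clock: 11.6
tool_pos: [0.4818, 0.0881, 0.1566]
orientation: [-179.9, -0.1, -178.1]
force: [-5.1, -1.9, 4.0]
opening: 0.0161
```

```bash
python3 - <<'E'
from h import *
rel((.4824,.0882,.15),-178.2); print(sensors.get_obs()['moment'])
snap('wrist','w13');crop('w13',200,140,160,120,5,'w13c')
snap('scene','s13');crop('s13',250,120,80,80,8,'s13c')
E
```

```text
rel [-0.004  0.001  0.044] [-0.001 -0.001  0.001] at [0.4818 0.0881 0.1566] [-1.7995e+02 -7.0000e-02 -1.7815e+02] F [-5.08 -1.91  3.97] t 11.6
[-0.5495311   1.67956584 -0.0053426 ]
```

View pics/w13c.png

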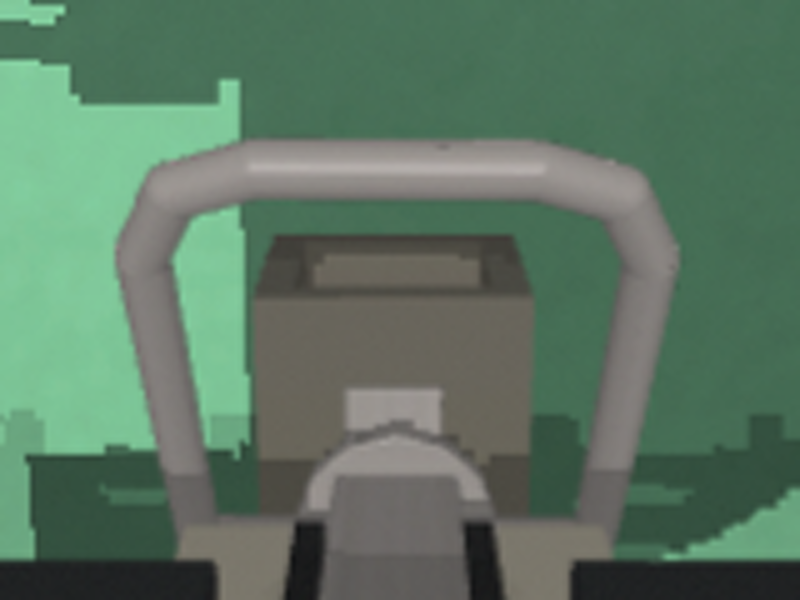

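View pics/s13c.png

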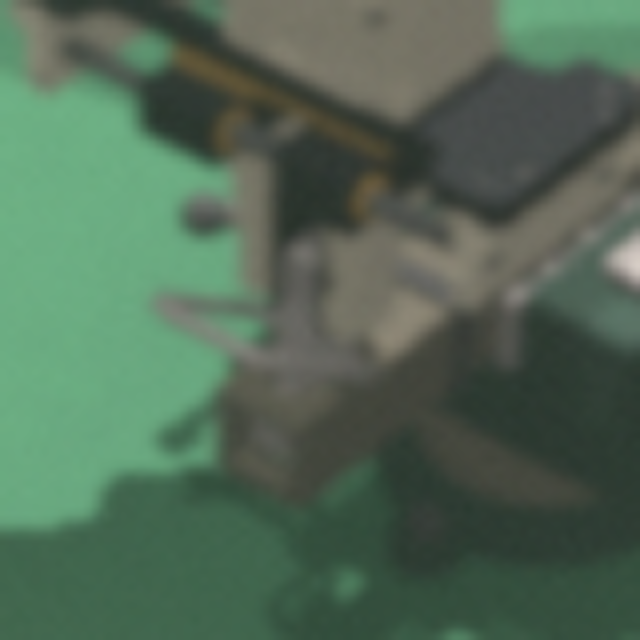

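Emit:
drive_tool --pt "0.002 0 0.01 0 0 0" --pt "0.002 0 0.02 0 0 0"

```text
clock: 11.9
tool_pos: [0.4817, 0.0881, 0.1536]
orientation: [-180.0, -0.0, -178.1]
force: [-5.7, -0.4, 7.8]
opening: 0.0157
```

Emit:
drive_tool --pt "0.002 0 0.006 0 0 0" --pt "0.002 0 0.012 0 0 0"

```text
clock: 12.1
tool_pos: [0.4817, 0.0881, 0.1524]
orientation: [-179.9, 0.0, -178.1]
force: [-5.6, -2.1, 11.1]
opening: 0.0158
```

Emit:
drive_tool --pt "0.001 0 0.005 0 0 0" --pt "0.001 0 0.01 0 0 0"

```text
clock: 12.3
tool_pos: [0.4818, 0.0881, 0.1516]
orientation: [-179.9, 0.0, -178.1]
force: [-6.9, -0.6, 12.3]
opening: 0.016
```

```bash
python3 - <<'E'
from h import *
rel((.4824,.0882,.15),-178.2)
snap('wrist','w14');crop('w14',200,140,160,120,5,'w14c')
snap('scene','s14');crop('s14',260,140,50,50,12,'s14c')
E
```

```text
rel [-0.004  0.001  0.011] [-0.001  0.001  0.002] at [0.4818 0.0881 0.1516] [-1.7995e+02  4.0000e-02 -1.7811e+02] F [-6.86 -0.56 12.26] t 12.3
```

View pics/w14c.png

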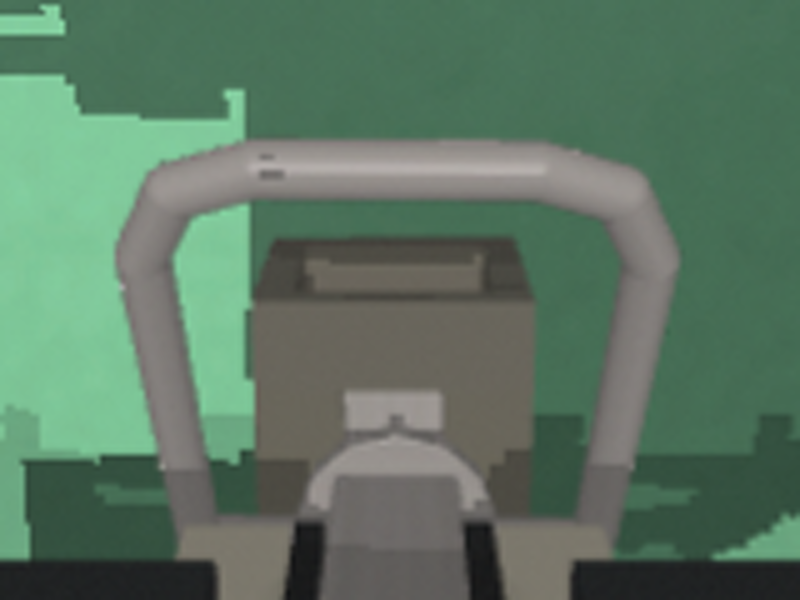

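View pics/s14c.png

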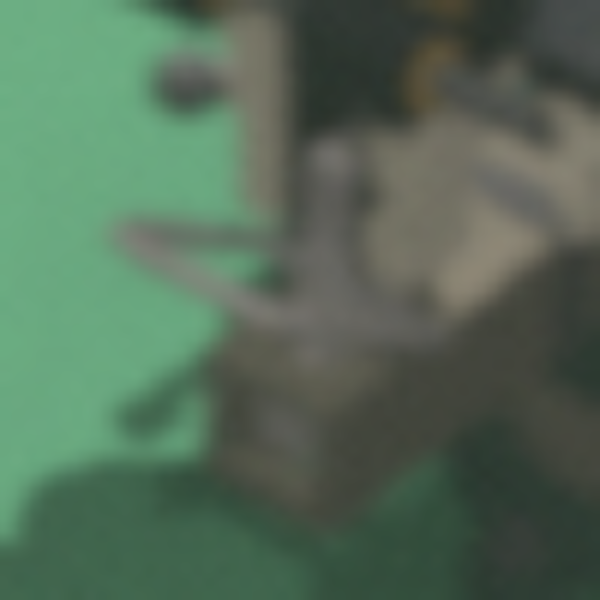

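```bash
python3 - <<'E'
from h import *
def zat(w,v,y=.0588):
    o,d=ray(w,278.5,v); k=(y-o[1])/d[1]; return (o+d*k)[2]
for t,v in (('w1',180+203/11),('w7',None),('w10',150+282/8),('w11',150+299/8),('w12',150+337/8),('w13',140+298/5),('w14',140+300/5)):
    if v: print(t,zat(load(t),v).round(4))
for t in('w12','w13','w14'):
    crop(t,240,180,80,60,10,t+'e')
E
```

```text
w1 0.1365
w10 0.132
w11 0.1318
w12 0.132
w13 0.1326
w14 0.1288
```

View pics/w14e.png

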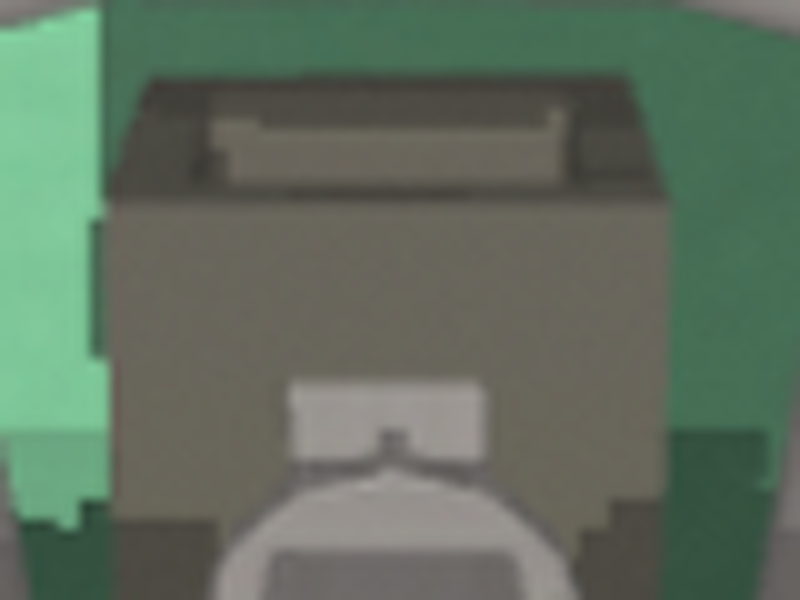

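View pics/w13e.png

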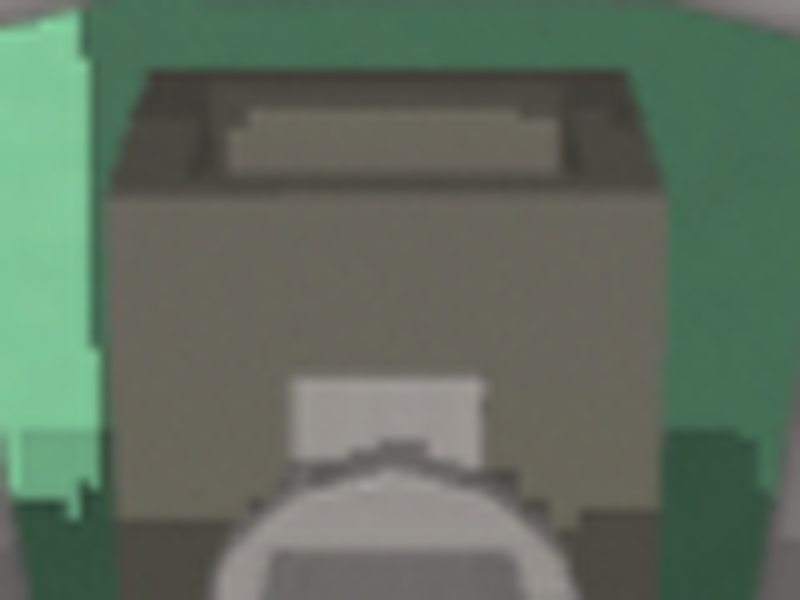

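Emit:
drive_tool --pt "0.001 0 0.006 0 0 0" --pt "0.001 0 0.012 0 0 0"

```text
clock: 12.6
tool_pos: [0.4817, 0.0881, 0.1508]
orientation: [-179.9, 0.1, -178.1]
force: [-8.3, -0.8, 15.3]
opening: 0.0157
```

```bash
python3 - <<'E'
from h import *
rel((.4824,.0882,.15),-178.2)
snap('wrist','w15');crop('w15',240,180,80,60,10,'w15e')
E
```

```text
rel [-0.004  0.001  0.005] [-0.001  0.001  0.002] at [0.4817 0.0881 0.1508] [-1.7995e+02  8.0000e-02 -1.7808e+02] F [-8.33 -0.79 15.3 ] t 12.6
```

View pics/w15e.png

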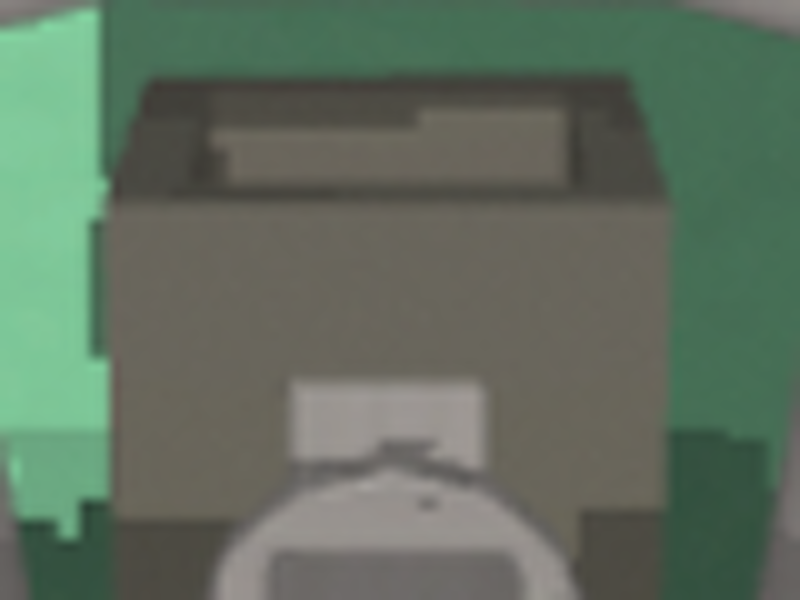

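Emit:
drive_tool --pt "0.003 0 -0.01 0 0 0" --pt "0.003 0 -0.02 0 0 0" --pt "0.004 0 -0.03 0 0 0" --pt "0.004 0 -0.03 0 0 0"

```text
clock: 13.05
tool_pos: [0.4815, 0.0881, 0.1554]
orientation: [-180.0, 0.1, -178.1]
force: [-1.0, -1.9, 4.3]
opening: 0.0159
```

```bash
python3 - <<'E'
from h import *
rel((.4824,.0882,.15),-178.2)
snap('wrist','w16');crop('w16',240,180,80,60,10,'w16e')
E
```

```text
rel [-0.006  0.     0.036] [-0.001  0.002  0.002] at [0.4815 0.0881 0.1554] [-1.7996e+02  1.4000e-01 -1.7808e+02] F [-1.03 -1.87  4.33] t 13.05
```

View pics/w16e.png

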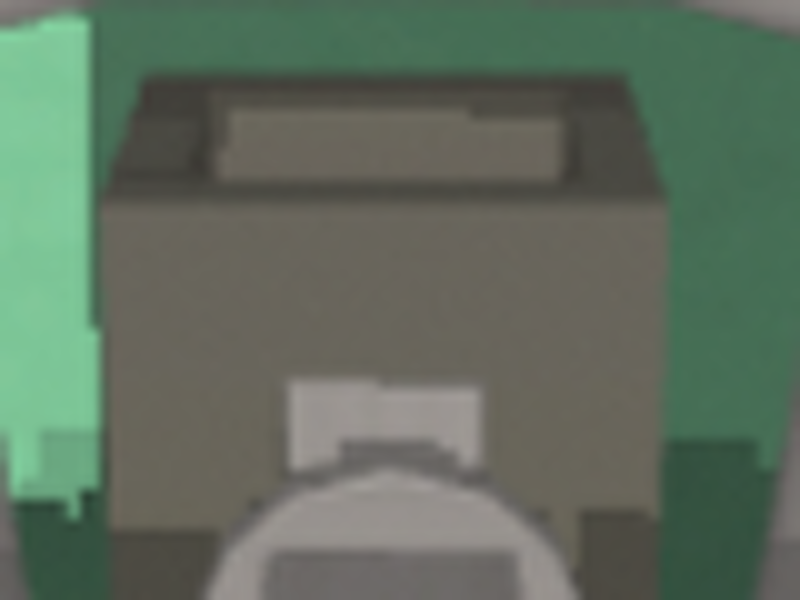

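Emit:
drive_tool --pt "0.001 0 -0.008 0 0 0" --pt "0.001 0 -0.008 0 0 0"

```text
clock: 13.3
tool_pos: [0.4815, 0.0882, 0.1564]
orientation: [-180.0, 0.1, -178.1]
force: [-0.7, -1.7, 2.1]
opening: 0.0155
```

Emit:
drive_tool --pt "0 0 0 0 0 0" --pt "0 0 0 0 0 0" --pt "0 0 0 0 0 0" --pt "0 0 0 0 0 0" --pt "0 0 0 0 0 0" --fingers -0.2

```text
clock: 13.8
tool_pos: [0.4815, 0.0882, 0.1563]
orientation: [-180.0, 0.1, -178.1]
force: [-0.6, 0.3, 0.3]
opening: 0.0349
```

Emit:
drive_tool --pt "0 0 -0.1 0 0 0" --pt "0 0 -0.3 0 0 0" --pt "0 0 -0.55 0 0 0" --pt "0 0 -0.55 0 0 0" --pt "0 0 -0.55 0 0 0"

```text
clock: 14.3
tool_pos: [0.4817, 0.0886, 0.2396]
orientation: [180.0, 0.2, -178.1]
force: [-0.1, -0.8, -1.2]
opening: 0.035
```

```bash
python3 - <<'E'
from h import *
rel((.484,.03,.22),-178.2)
snap('wrist','w17');crop('w17',200,120,160,120,5,'w17c');snap('scene','s17');crop('s17',240,110,90,80,8,'s17c')
E
```

```text
rel [-0.002 -0.391  0.13 ] [0.001 0.004 0.002] at [0.4817 0.0886 0.2396] [ 179.96    0.25 -178.08] F [-0.08 -0.82 -1.25] t 14.3
```

View pics/w17c.png

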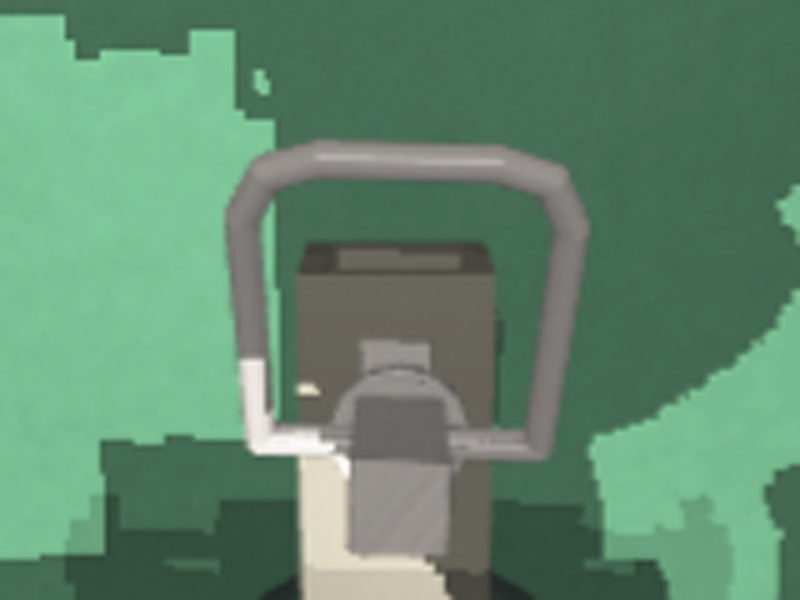

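View pics/s17c.png

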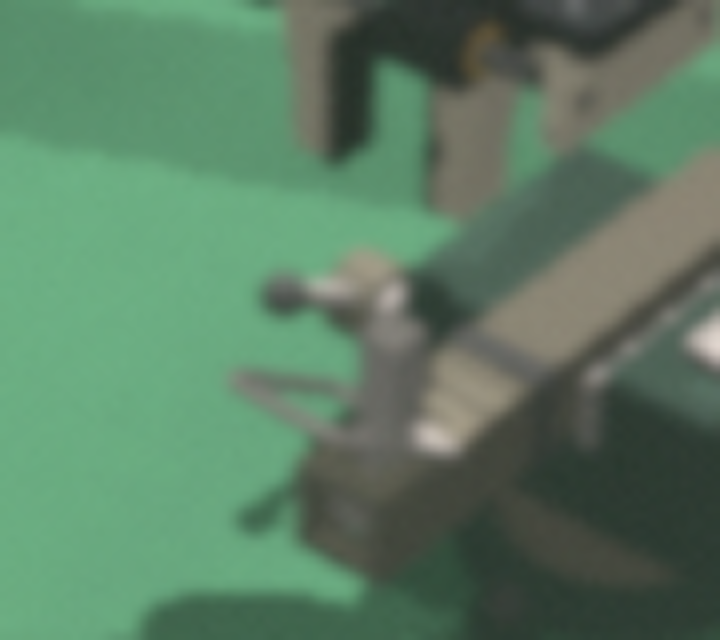

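```bash
python3 - <<'E'
from fit import *
w=load('w17'); g=lambda x,y:(200+x/5,120+y/5)
P=[(h,13,v),(h,-13,v),(8,8,45),(8,-8,45),(-8,8,45),(-8,-8,45),(0,25,8),(0,-25,8),(13,0,5)]
U=[g(315,160),g(500,164),g(353,458),g(451,461),g(349,550),g(445,555),g(258,443),g(540,448),g(398,371)]
q=fitpin(w,P,U,.136,[.482,.088,-1.54],True)
q=fitpin(w,P,U,.136,[.482,.088,-1.54])
R=Ro.from_euler('z',q[2]).as_matrix(); print('bar',R@[h/1000,0,v/1000]+[q[0],q[1],.136])
rel((.484,.0285,.205),-178.2)
E
```

```text
fit [0.4817 0.0877] yaw -89.36 [0.13437385] res [ 0.7  0.2 -0.7  0.2 -0.9  0.4  0.1  0.3 -0.3  1.2  0.6  0.6  0.6 -1.2
 -0.6 -1.   0.5 -1. ]
fit [0.4818 0.0872] yaw -89.36 [] res [ 0.6 -0.2 -0.5 -0.2 -0.9  0.5  0.2  0.4 -0.4  1.4  0.7  0.9  0.4 -1.2
 -0.5 -0.9  0.5 -1. ]
bar [0.48235664 0.03317347 0.18185604]
rel [-0.008 -0.398  0.221] [-0.001  0.001  0.002] at [0.4808 0.0882 0.238 ] [-1.7995e+02  8.0000e-02 -1.7809e+02] F [-0.37 -0.57 -1.16] t 14.4
```

Emit:
drive_tool --pt "-0.01 -0.2 0 0 0 0" --pt "-0.01 -0.398 0 0 0 0" --pt "-0.01 -0.398 0.05 0 0 0" --pt "-0.01 -0.398 0.12 0 0 0" --pt "-0.01 -0.398 0.2 0 0 0" --pt "-0.01 -0.398 0.26 0 0 0" --pt "-0.01 -0.398 0.26 0 0 0" --fingers -1

```text
clock: 15.1
tool_pos: [0.4833, 0.0287, 0.1971]
orientation: [-179.9, -0.1, -178.1]
force: [0.0, 0.5, 0.6]
opening: 0.0007
```

```bash
python3 - <<'E'
from h import *
rel((.4823,.0285,.185),-178.2)
snap('wrist','w18');snap('scene','s18');crop('s18',220,100,110,90,7,'s18c')
E
```

```text
rel [ 0.006 -0.001  0.08 ] [-0.002 -0.002  0.002] at [0.4833 0.0287 0.1971] [-1.7989e+02 -1.1000e-01 -1.7805e+02] F [0.03 0.46 0.64] t 15.1
```

View pics/w18.png

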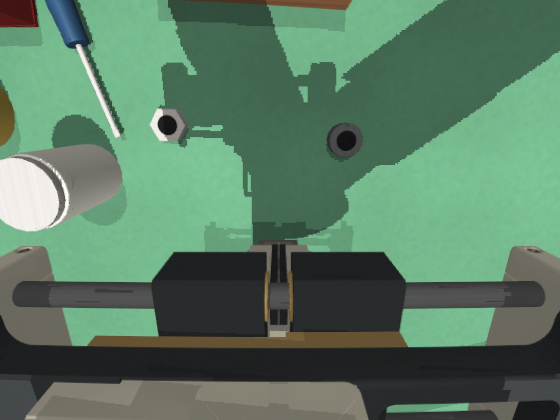

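View pics/s18c.png

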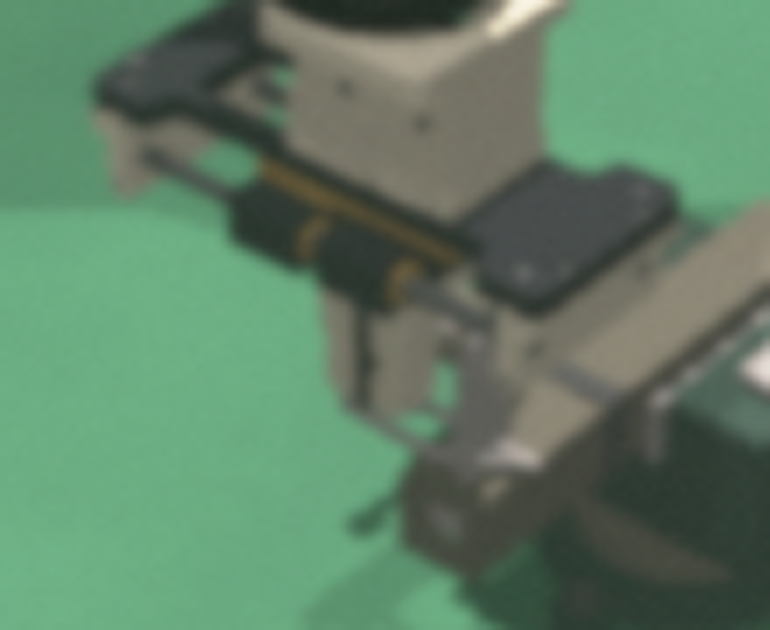

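Emit:
drive_tool --pt "0.006 0 0.05 0 0 0" --pt "0.006 -0.005 0.08 0 0 0" --pt "0.006 -0.012 0.1 0 0 0" --pt "0.006 -0.02 0.12 0 0 0"

```text
clock: 15.6
tool_pos: [0.4838, 0.0257, 0.1809]
orientation: [-179.9, 0.1, -178.0]
force: [-0.2, -0.6, 4.8]
opening: 0.0006
```

Emit:
drive_tool --pt "0 -0.01 0.025 0 0 0" --pt "0 -0.02 0.05 0 0 0" --pt "0 -0.025 0.07 0 0 0"

```text
clock: 15.9
tool_pos: [0.4845, 0.021, 0.1711]
orientation: [-179.8, 0.1, -178.0]
force: [0.4, -5.1, 6.9]
opening: 0.0008
```

Emit:
drive_tool --pt "0.006 -0.01 0.03 0 0 0" --pt "0.008 -0.02 0.06 0 0 0" --pt "0.008 -0.028 0.09 0 0 0" --pt "0.008 -0.03 0.12 0 0 0"

```text
clock: 16.3
tool_pos: [0.4837, 0.0161, 0.1531]
orientation: [-179.8, 0.2, -178.0]
force: [0.0, -2.7, 2.7]
opening: 0.0005
```

```bash
python3 - <<'E'
from h import *
rel((.4823,.0165,.14),-178.2)
snap('scene','s19');crop('s19',220,100,110,90,7,'s19c')
E
```

```text
rel [0.01  0.004 0.087] [-0.003  0.003  0.003] at [0.4837 0.0161 0.1531] [-179.83    0.18 -178.02] F [ 0.04 -2.74  2.72] t 16.3
```

View pics/s19c.png

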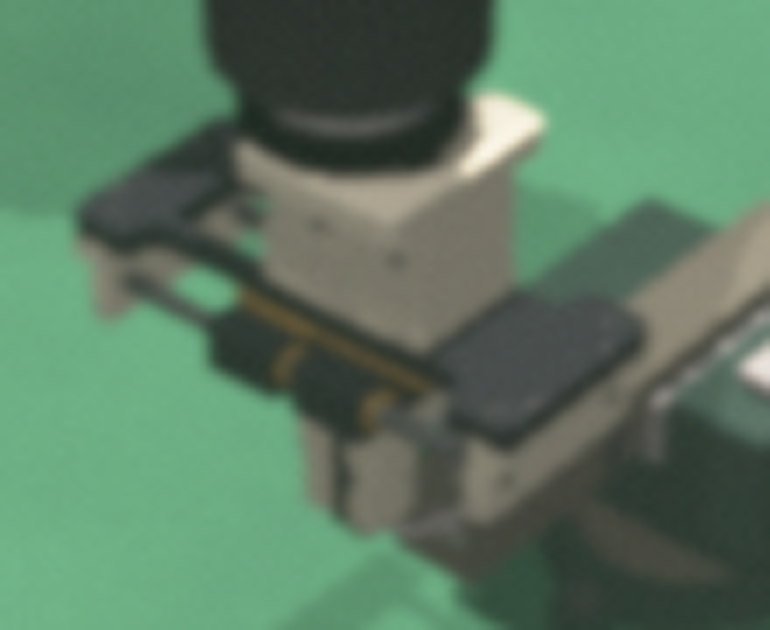

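Emit:
drive_tool --pt "0.005 0.004 0.03 0 0 0" --pt "0.008 0.01 0.06 0 0 0" --pt "0.01 0.015 0.09 0 0 0" --pt "0.01 0.02 0.12 0 0 0"

```text
clock: 16.75
tool_pos: [0.4814, 0.0192, 0.1336]
orientation: [-179.8, 0.1, -178.0]
force: [-0.1, -1.5, 1.6]
opening: 0.0003
```

Emit:
drive_tool --pt "0 0.006 0.03 0 0 0" --pt "0 0.012 0.06 0 0 0" --pt "0 0.018 0.09 0 0 0"

```text
clock: 17.05
tool_pos: [0.4812, 0.0221, 0.1195]
orientation: [-179.9, 0.1, -178.0]
force: [-1.0, 0.3, 1.8]
opening: 0.0002
```

```bash
python3 - <<'E'
from h import *
rel((.4823,.0225,.11),-178.2)
snap('scene','s20');crop('s20',220,100,110,100,7,'s20c')
E
```

```text
rel [-0.007  0.002  0.064] [-0.002  0.001  0.003] at [0.4812 0.0221 0.1195] [-1.7985e+02  6.0000e-02 -1.7803e+02] F [-1.    0.25  1.79] t 17.05
```

View pics/s20c.png

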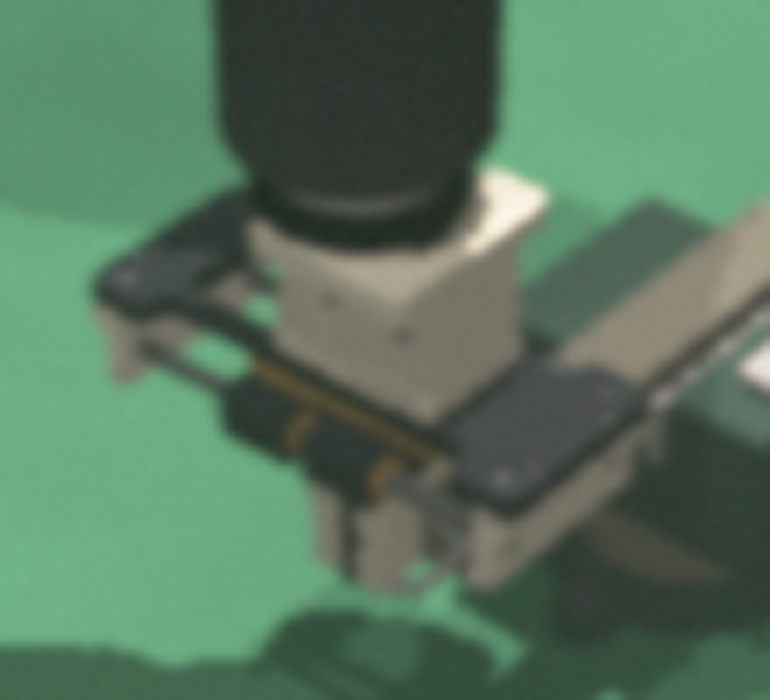

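Emit:
drive_tool --pt "-0.004 0.002 0.03 0 0 0" --pt "-0.006 0.004 0.06 0 0 0" --pt "-0.006 0.006 0.08 0 0 0" --pt "-0.006 0.006 0.08 0 0 0"

```text
clock: 17.5
tool_pos: [0.4814, 0.0228, 0.1063]
orientation: [-179.8, -0.0, -178.0]
force: [-0.0, -0.3, 0.3]
opening: 0.0005
```

```bash
python3 - <<'E'
from h import *
rel((.4823,.0225,.11),-178.2)
snap('scene','s21');crop('s21',220,100,110,100,7,'s21c')
E
```

```text
rel [-0.006 -0.002 -0.025] [-0.003 -0.001  0.003] at [0.4814 0.0228 0.1063] [-1.7982e+02 -5.0000e-02 -1.7804e+02] F [-0.04 -0.33  0.34] t 17.5
```

View pics/s21c.png

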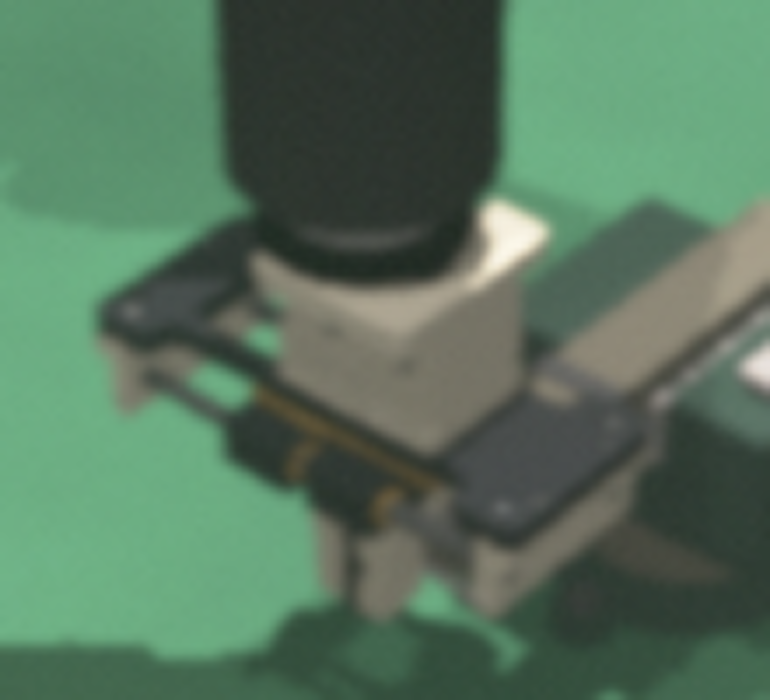

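The loop has left the fingertip (force ≈ 0), so it has probably snapped. I'll retreat straight up and look.

Emit:
drive_tool --pt "0 -0.03 -0.2 0 0 0" --pt "0 -0.06 -0.5 0 0 0" --pt "0 -0.06 -0.8 0 0 0" --pt "0 -0.06 -0.95 0 0 0" --pt "0 -0.06 -0.95 0 0 0"

```text
clock: 18.05
tool_pos: [0.4839, 0.0147, 0.2533]
orientation: [-179.9, 0.4, -178.0]
force: [-1.1, -0.5, 0.0]
opening: -0.0
```

Emit:
drive_tool --pt "0 -0.2 0 0 0 0" --pt "0 -0.4 0 0 0 0" --pt "0 -0.5 0 0 0 0" --pt "0 -0.5 0 0 0 0" --pt "0 -0.5 0 0 0 0"

```text
clock: 18.55
tool_pos: [0.4861, -0.0604, 0.2528]
orientation: [-179.9, 0.3, -178.1]
force: [0.2, -0.4, 0.1]
opening: 0.0002
```

```bash
python3 - <<'E'
from h import *
obs()
snap('scene','s22');crop('s22',240,110,100,90,8,'s22c');snap('wrist','w22');snap('top','t22');crop('t22',150,190,130,100,6,'t22c')
E
```

```text
clock 18.55
joint_pos [ 16.0873   1.5896 -19.8964   0.1567 -68.1951 -14.2338]
tool_pos [ 0.4861 -0.0604  0.2528]
orientation [-179.9371    0.3449 -178.0885]
force [ 0.1697 -0.3874  0.0551]
moment [ 0.1365 -0.0411  0.0105]
opening 0.0002
```

View pics/s22c.png

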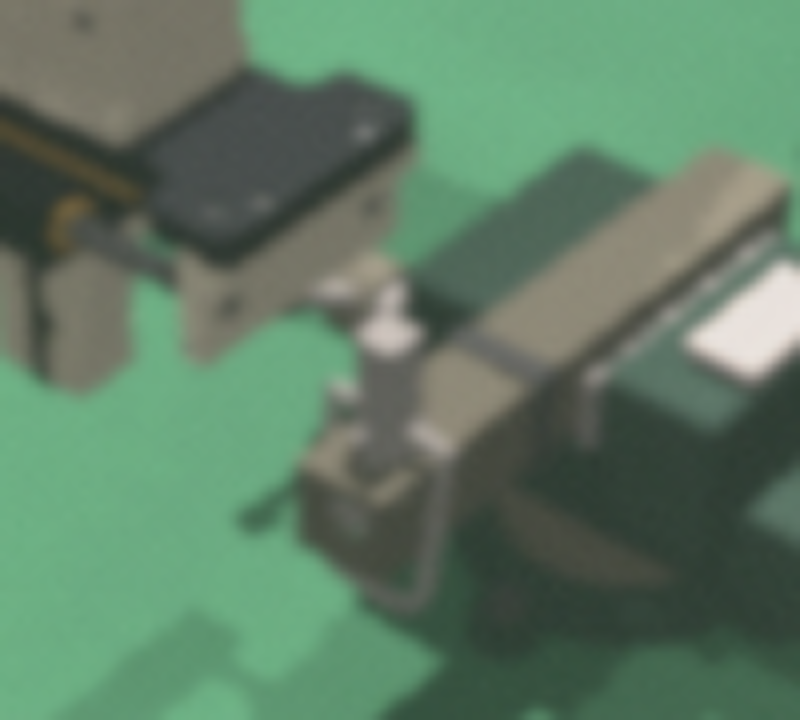

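View pics/w22.png

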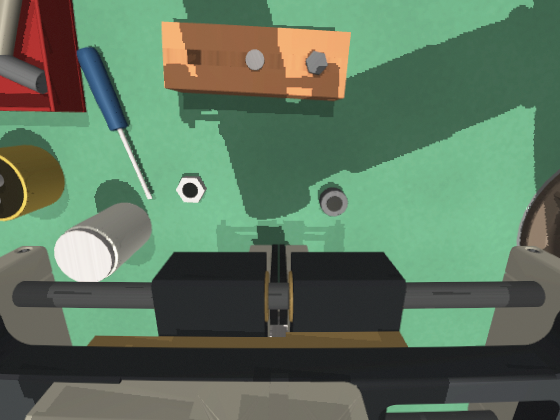

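View pics/t22c.png

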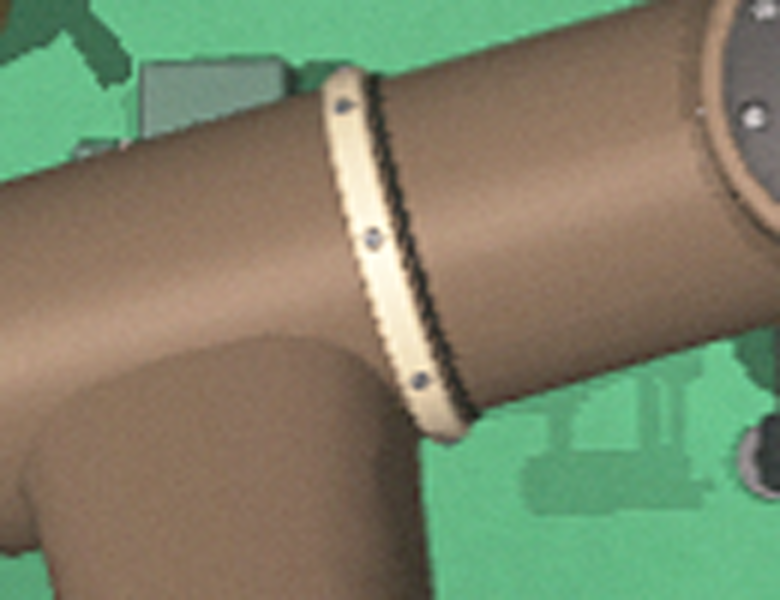

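```bash
python3 - <<'E'
from h import *
rel((.4817,.0886,.2396),-178.08)
s=load('s22')
for z in (.134,.136,.138,.14): print(z,proj(s,[.4818,.0875,z+.045]))
E
```

```text
rel [-0.003  0.989  0.089] [-0.001  0.006  0.002] at [ 0.4864 -0.0597  0.2532] [-179.94    0.37 -177.98] F [-0.19 -0.84  0.35] t 18.7
0.134 [289.13209556 150.99861943]
0.136 [289.14389157 150.37494631]
0.138 [289.15571723 149.74966291]
0.14 [289.16757264 149.12276321]
```

Emit:
drive_tool --pt "0 0.3 0 0 0.006 0" --pt "0 0.6 0 0 0.006 0" --pt "0.001 0.9 0 0 0.006 0" --pt "0.001 0.989 0.05 0 0.006 0" --pt "0.001 0.989 0.089 0 0.006 0" --pt "0.001 0.989 0.089 0 0.006 0" --fingers -0.2

```text
clock: 19.3
tool_pos: [0.4803, 0.0886, 0.2385]
orientation: [-179.9, -0.1, -177.9]
force: [-0.3, 0.1, 0.8]
opening: 0.0346
```

```bash
python3 - <<'E'
from h import *
rel((.4817,.0886,.2396),-178.08)
snap('wrist','w23');crop('w23',200,120,160,120,5,'w23c')
E
```

```text
rel [-0.009 -0.    -0.007] [-0.002 -0.002  0.003] at [0.4803 0.0886 0.2385] [-1.7989e+02 -1.0000e-01 -1.7791e+02] F [-0.33  0.08  0.8 ] t 19.3
```

View pics/w23c.png

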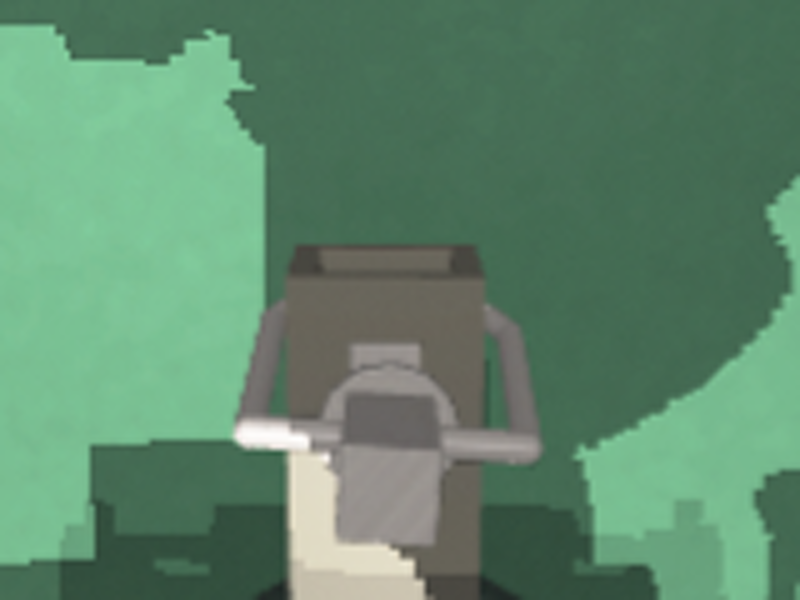

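```bash
python3 - <<'E'
from fit import *
crop('w23',240,180,70,55,11,'w23e')
crop('w17',243,180,70,55,11,'w17e')
E
```

```text
(no output)
```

View pics/w23e.png

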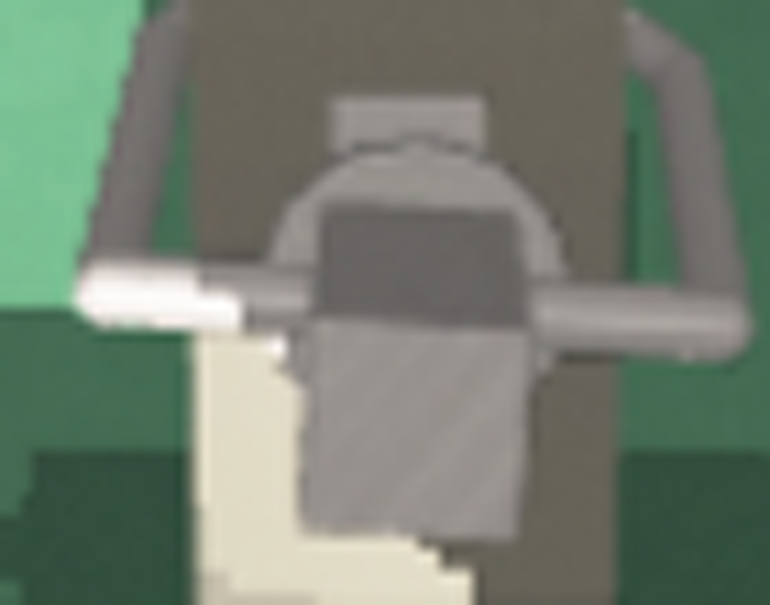

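View pics/w17e.png

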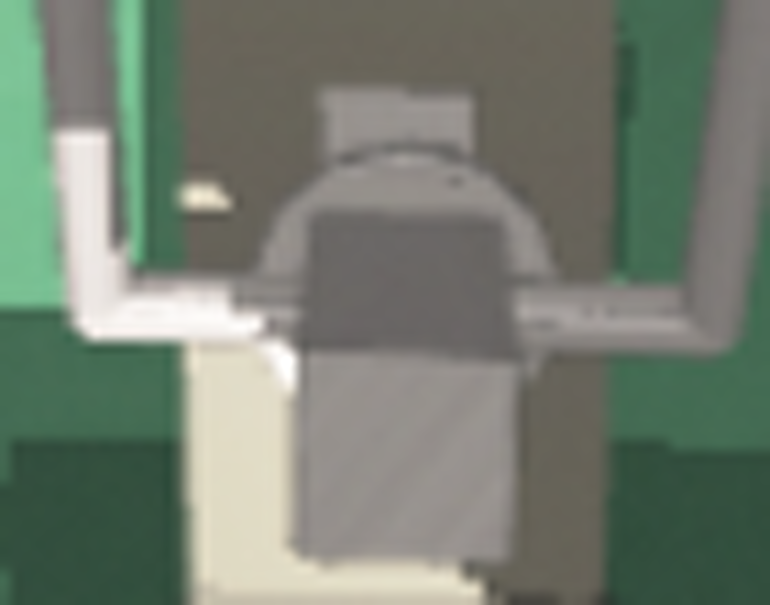

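```bash
cat > fit2.py <<'E'
from fit import *
def fit6(s,P,U,x0):
    P=np.array(P)/1000.;U=np.array(U)
    f=lambda q: np.concatenate([(proj(s,Ro.from_euler('ZYX',[q[3],q[4],q[5]]).as_matrix()@p+q[:3])-u) for p,u in zip(P,U)])
    r=least_squares(lambda q:np.concatenate([f(q),[(q[5])/.03*.3]]),x0); print('pos',r.x[:3].round(4),'yaw,tilt,roll',np.degrees(r.x[3:]).round(2),'res',f(r.x).round(1))
E
python3 - <<'E'
from fit2 import *
g=lambda x,y:(240+x/11,180+y/11); k=lambda x,y:(243+x/11,180+y/11)
P=[(8,8,45),(8,-8,45),(-8,8,45),(-8,-8,45),(8,8,6),(8,-8,6),(0,27,8),(0,-27,8),(13,0,5)]
P=P[:4]+P[6:]
fit6(load('w17'),P,[k(302,350),k(518,358),k(295,556),k(507,562),k(75,318),k(742,325),k(408,155)],[.482,.0875,.136,-1.54,0,0])
fit6(load('w23'),P,[g(312,322),g(528,328),g(302,532),g(516,540),g(77,292),g(750,325),g(420,152)],[.482,.0875,.136,-1.54,0,0])
w=load('w17');print('slot front',atz(w,*k(395,90),.136)); w=load('w23');print(atz(w,*g(408,96),.136))
E
```

```text
pos [0.4814 0.089  0.134 ] yaw,tilt,roll [-89.01   1.9   -0.26] res [-0.7 -0.1  0.2 -0.5 -0.2  0.5  0.7  0.3  0.5 -0.4 -0.7  0.   0.2  0.2]
pos [0.4818 0.0878 0.1343] yaw,tilt,roll [-9.071e+01  3.650e+00 -3.000e-02] res [-0.5 -0.5  0.5 -0.1 -0.4  0.2  0.4  0.4  0.7  0.3 -0.7  0.   0.1 -0.4]
slot front [0.48309977 0.07084762 0.136     ]
[0.48283141 0.07081668 0.136     ]
```

```bash
python3 - <<'E'
from h import *
rel((.4818,.090,.187),-178.08)
E
```

```text
rel [-0.008  0.013  0.347] [-0.002 -0.001  0.002] at [0.4807 0.0881 0.2391] [-1.7989e+02 -6.0000e-02 -1.7796e+02] F [-0.62 -0.38 -0.2 ] t 19.35
```

Emit:
drive_tool --pt "-0.008 0.013 0 0 0 0" --pt "-0.008 0.013 0.05 0 0 0" --pt "-0.008 0.013 0.15 0 0 0" --pt "-0.008 0.013 0.25 0 0 0" --pt "-0.008 0.013 0.32 0 0 0" --pt "-0.008 0.013 0.347 0 0 0" --pt "-0.008 0.013 0.347 0 0 0" --fingers -1

```text
clock: 20.05
tool_pos: [0.4816, 0.0896, 0.1866]
orientation: [-179.9, -0.1, -178.0]
force: [0.0, 0.1, 0.1]
opening: 0.0005
```

Emit:
drive_tool --pt "0 0 0.02 0 0 0" --pt "0 0 0.04 0 0 0" --pt "0 0 0.05 0 0 0"

```text
clock: 20.35
tool_pos: [0.4821, 0.0898, 0.1795]
orientation: [-179.9, -0.0, -178.0]
force: [0.7, 1.0, 4.5]
opening: 0.0004
```

Emit:
drive_tool --pt "0 0 0.01 0 0 0" --pt "0 0 0.02 0 0 0" --pt "0 0.004 0.022 0 0 0" --pt "0 0.01 0.022 0 0 0"

```text
clock: 20.75
tool_pos: [0.4827, 0.0915, 0.1773]
orientation: [-179.9, 0.1, -177.9]
force: [-2.2, -1.2, 6.7]
opening: 0.0007
```

Emit:
drive_tool --pt "0 0.003 0.006 0 0 0" --pt "0 0.006 0.01 0 0 0"

```text
clock: 20.95
tool_pos: [0.483, 0.0924, 0.1769]
orientation: [-179.9, 0.1, -177.9]
force: [-2.1, -1.1, 9.4]
opening: 0.0008
```

Emit:
drive_tool --pt "0.002 0 0.015 0 0 0" --pt "0.002 0 0.03 0 0 0" --pt "0.002 0 0.03 0 0 0"

```text
clock: 21.25
tool_pos: [0.4831, 0.0924, 0.1741]
orientation: [-179.9, 0.2, -177.9]
force: [-5.8, -0.8, 16.1]
opening: 0.0008
```

Emit:
drive_tool --pt "0 0 -0.03 0 0 0" --pt "0 0 -0.08 0 0 0" --pt "0 0 -0.25 0 0 0" --pt "-0.001 -0.025 -0.435 0 0 0" --pt "-0.001 -0.025 -0.435 0 0 0" --pt "-0.001 -0.025 -0.435 0 0 0" --fingers -0.2

```text
clock: 21.85
tool_pos: [0.4832, 0.0889, 0.2398]
orientation: [-180.0, 0.3, -177.9]
force: [-1.2, -0.3, -1.4]
opening: 0.0342
```

```bash
python3 - <<'E'
from h import *
rel((.4807,.0886,.239),-178.08)
snap('wrist','w24');crop('w24',240,180,70,55,11,'w24e')
E
```

```text
rel [ 0.017 -0.001  0.005] [-0.001  0.005  0.003] at [0.4832 0.0889 0.2398] [-179.96    0.28 -177.9 ] F [-1.23 -0.3  -1.42] t 21.85
```

View pics/w24e.png

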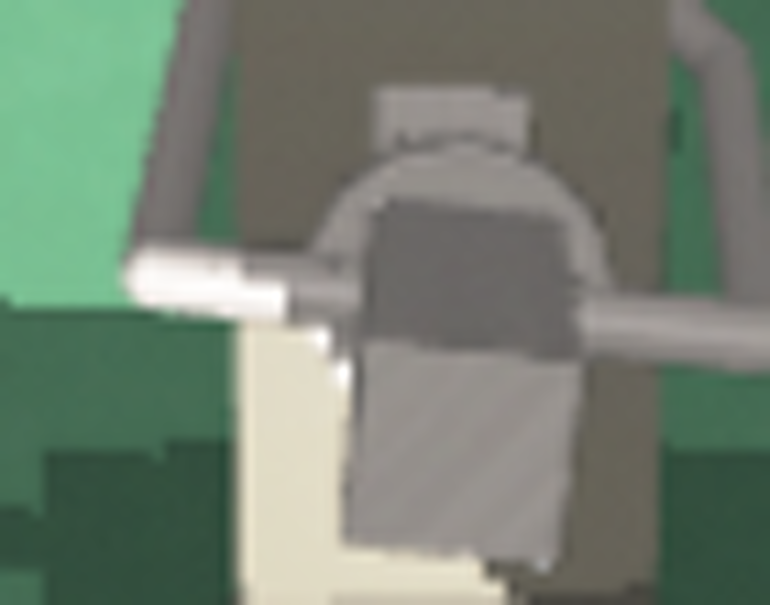

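```bash
python3 - <<'E'
from fit2 import *
g=lambda x,y:(240+x/11,180+y/11)
crop('w24',240,140,75,100,7,'w24f')
P=[(8,8,45),(8,-8,45),(-8,8,45),(-8,-8,45),(0,27,8),(13,0,5)]
fit6(load('w24'),P,[g(362,340),g(578,353),g(345,542),g(557,562),g(127,276),g(464,148)],[.482,.0875,.136,-1.54,0,0])
E
```

```text
pos [0.4825 0.0895 0.128 ] yaw,tilt,roll [-93.2    0.34   1.12] res [-0.1 -0.2  0.2  0.3 -0.2  0.1  0.  -0.2  0.2  0.1 -0.1 -0.1]
```

View pics/w24f.png

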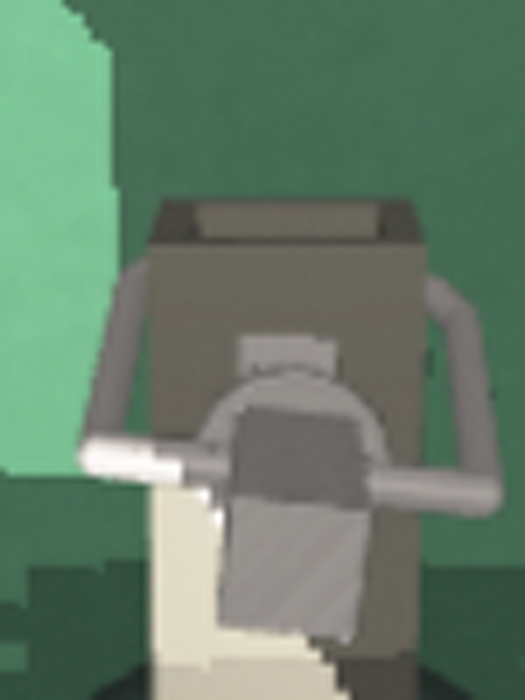

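Emit:
drive_tool --pt "0 -0.2 -0.1 0 0 0" --pt "0 -0.5 -0.2 0 0 0" --pt "0 -0.8 -0.2 0 0 0" --pt "0 -0.95 -0.2 0 0 0" --pt "0 -0.95 -0.2 0 0 0"

```text
clock: 22.4
tool_pos: [0.4871, -0.056, 0.268]
orientation: [-179.9, 0.1, -178.1]
force: [0.8, -0.5, -0.1]
opening: 0.0349
```

```bash
python3 - <<'E'
from fit2 import *
s=snap('scene','s25')
im=cv2.cvtColor(s['pixels'],cv2.COLOR_RGB2BGR); x0,y0,f=270,135,12
c=cv2.resize(im[y0:y0+60,x0:x0+60],None,fx=f,fy=f,interpolation=cv2.INTER_CUBIC)
R=Ro.from_euler('z',-93.2,degrees=True).as_matrix()
for a,col in ((78,(0,0,255)),(60,(255,0,0))):
    r=np.radians(a)
    for p in ((66*np.cos(r),13,8-66*np.sin(r)),(66*np.cos(r),-13,8-66*np.sin(r)),(0,25,8),(50*np.cos(r),25,8-50*np.sin(r))):
        u=proj(s,R@(np.array(p)/1000)+[.482,.0877,.136]); cv2.circle(c,tuple(int(q) for q in ((u-[x0,y0]+.5)*f)),5,col,1)
cv2.imwrite('pics/s25c.png',c); obs()
E
```

```text
clock 22.45
joint_pos [ 16.6962   1.2724 -18.2041   0.1181 -70.4714 -14.7881]
tool_pos [ 0.4872 -0.0549  0.268 ]
orientation [-1.799056e+02  7.880000e-02 -1.780525e+02]
force [ 0.0399  1.0648 -1.078 ]
moment [ 0.1491  0.0562 -0.048 ]
opening 0.035
```

View pics/s25c.png

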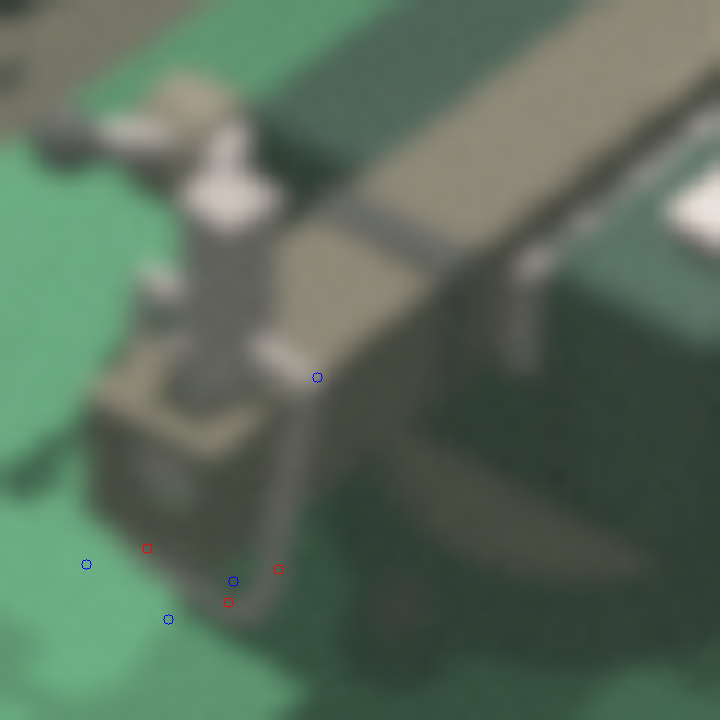

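View pics/s25.png

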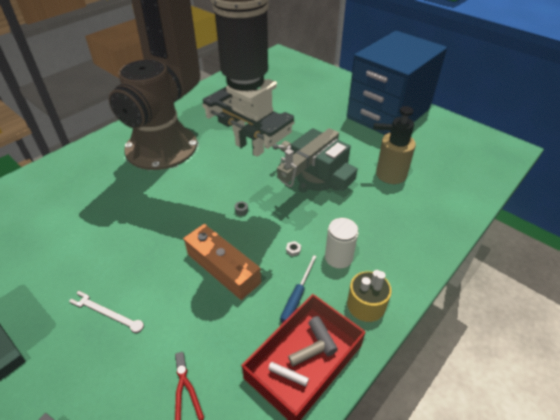

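The loop matches the shut angle of 78° (red marks), the pin is upright and seated, and the arm is clear of everything. I'm handing in.

```bash
python3 -c "
from h import *
print(ticket.close_job())"
```

```text
the job is handed in; nothing more can be done
None
```

The linch pin is through the slot and the bar's cross hole, its collar is home on the tube, and the loop is snapped shut under the tube end. I handed it in at about 22.5 s, with the arm clear and touching nothing.

- **Insertion:** I found the cross hole about 2 mm from the slot's centre in the wrist camera and pushed the pin down in small steps. The highest press was 16 N on the wrist reading, a stay deflection of about 6.5 mm, so within the 20 N limit. Once seated, pressing harder only bent the stay; the pin no longer moved relative to the tube.
- **Loop:** I pressed it down with closed fingertips. At the end the force dropped to nothing, and the last scene picture fits the shut angle of 78°.
- **Tilt, mended:** Pressing the loop leaned the pin about 2° towards the tube end. I pressed its head down again, and the next wrist picture showed it upright. The head height under that load also agreed with the collar being seated.
- **Remaining offset:** The pin is turned about 5° about its own axis relative to the stay. I left it, since the loop clears the tube on both sides.
- **Check that disagreed:** The last camera fit of the pin's height came out 8 mm low, at 0.128 m instead of 0.136 m. That is lower than a seated collar can be, so I put it down to few points and trusted the force reading and the pictures.
- **Other items:** The bolt, the plain pin and the other things on the bench look unmoved in the last scene picture.

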